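# Fit the fresh dryer tube to the airbrush compressor

## Task

The airbrush compressor needs its fresh dryer tube, the one with orange beads that sits nipple-outwards in the wooden rack. Pull the quick coupler's spring sleeve back and turn it until it stays back by itself, push the tube's nipple fully home in the coupler, then turn the sleeve back again so that it springs forward and locks the tube. Leave the spent green tubes in the rack and everything else on the table where it is, and let go of it all at the end.

Things in the scene. Friction and masses are not known exactly. Their poses are not given: they have to be found in the camera images.
- mouth (a point): Centre of the quick coupler's mouth (fixed), 100 mm above the table. y points level into the coupler, towards the red compressor; z up. Bore 26 mm wide, 52 deep, square edge, in a fixed brass body 34 mm across. The tube goes in along +y. Bracket and manifold (to 151 mm above the table) stand from y = 87 mm, the compressor (350 mm high) from y = 230. Free space in front of the mouth.
- sleeve_grip (a point): Point on the coupler's axis at the middle of the steel sleeve's knurled waist, 48 mm across, 34 mm long (+-17 mm along y), between rims 56 mm across: front 6 mm, rear 10 mm wide. It is 27 mm behind the mouth with the sleeve forward, and moves and turns with the sleeve; its y is the coupler's y. The waist can be held from above, a finger on either side.
- sleeve_pull (a joint): How far the sleeve is pulled back along the coupler's +y, m: 0 = forward (locked), at most 0.012. Its spring pushes it forward, 8 N at 0, 14 N fully back. Only from 0.009 on can it turn. Forward, two dogs inside bar the bore, or hold a tube that is fully home; over a tube that is not home it cannot go forward.
- sleeve_turn (a joint): Turn of the sleeve about the coupler's axis, rad, 0 to 0.75 (stops at both ends); it grows as the sleeve's top moves to the coupler's -x (towards the robot). Forward it has 0.15 of play. Pulled back and turned beyond 0.4, a stud holds it back at pull 0.009. Turned back below 0.1 the sleeve is free to spring forward.
- tube_fresh_mid (a point): Fresh tube (orange beads, orange ring on nipple): its axis half-way along its 170 mm. x points from nipple to tail; along x (mm), diameter: nipple -85 to -37, 24 with a 14 neck from -65 to -53, tip bevelled; hexagon cap 40 across flats to -17; clear barrel 36 to +63; hexagon cap 40 to +85; stub 12 to +97. 0.17 to 0.34 kg, balance +18. Lies on flats, axis 20 up. Home, its front cap meets the mouth.
- tube_fresh_tip (a point): Tip of the fresh tube's nipple, on its axis; same axes as the tube.
- rack: Wooden rack (fixed), 196 mm wide (y), 78 high, three pigeon-holes at y = -62, 0, +62 mm, open to its -x, roughly towards the robot. Origin at table level, openings at x = -65 mm. Holes 52 wide, 48 high, floor 20 above the table, clear roof, closed behind. A tube lies in each, tail inwards, in any order; only 44 mm of nipple sticks out, 40 mm above the table; 140 mm straight out frees a tube.
- tube_spent_a_mid (a point): Centre of a spent tube (dark green beads and ring) in the rack, same make as the fresh one; stays in the rack.
- tube_spent_b_mid (a point): Centre of the other spent tube (dark green beads); stays in the rack.
- board: Plywood drawing board with a print taped on it, 220 mm (x) by 280 mm (y), 6 mm thick, fixed flat on the table; origin at the middle of its underside. Bare, a place to lay the tube down.
- mug: Dark blue mug, 80 mm across, 90 mm high, handle on its y; origin under its centre.
- tape_a: Roll of masking tape lying flat, 110 mm across, 25 mm high; origin under its centre.
- tape_b: Smaller roll of masking tape lying flat, 96 mm across, 25 mm high; origin under its centre.
- paintbox: Flat black watercolour box with twelve colour pans, 95 mm (x) by 200 mm (y), 14 mm high; origin under its middle.
- bottle: Blue paint bottle, 66 mm across, 190 mm high; origin under its centre.
- brushjar: Glass jar with brushes, jar 72 mm across and 100 mm high, brushes reach 210 mm high; origin under its centre.
There are look-alikes about, which are no part of the job. Leave any turquoise look-alike of the part that bears tube_fresh_mid alone.

How it is judged:
By the outcome, as a careful person would: the job done as asked, in the order asked, and still so for the second after the job is handed in, with the robot touching nothing.
It also fails if it takes over 72 s, if anything falls off the work surface, if the arm or the gripper's body presses on something with over 40 N, if the wrist force passes 120 N, or if a joint passes its speed limit or range.

## Robot

A 6-joint arm with a two-finger parallel gripper is mounted at the origin on the work surface. World frame = base frame: x ahead of the robot, y to its left, z up, the work surface at z = 0. Lengths are in m, angles in rad, forces in N, time in s.
With the tool pointing down it reaches from about 0.35 to 0.975 m from the base axis. Payload 17.4 kg.
Tool frame: the origin (TCP) lies between the finger pads; the fingertips stand arm.tips_ahead ahead of it and the grasp point (between the pads) lies 3 mm ahead of it (arm.tips_ahead is the distance from the TCP to the fingertips, in m); z points along the fingers, y is the line along which they close (so a half turn about z gives the same grasp; the last joint's range is limited). The gripper opens to 85 mm and grips with 20 to 120 N. Pads are 22 mm wide; open, the fingers measure 114 mm over their backs; the gripper's body (76 mm by 85 mm) begins 54 mm behind the grasp point. The pads swing forward as they close: fully open they stand 13 mm farther back than shut.
Start: joints at [-1.16, 0.116, 1.442, -0, 1.584, -0.038], TCP at [0.293, -0.608, 0.253] pointing down, gripper open.
Joint ranges: [-2.83, 2.83], [-0.83, 2.19], [0.07, 2.5], [-1.14, 4.28], [0.01, 3], [-2.97, 2.97]. Speed limits (rad/s): [1.89, 1.89, 2.22, 3.14, 3.14, 3.14].

## Interface

Orientations are given as a unit quaternion [x, y, z, w].
In Python, from plant import arm gives the robot as it stands.
- The arm moves only by the shell command python3 -m jog 'ROWS' [OPENING] [FORCE]. ROWS is JSON, a list of rows, each a list of 2 entries, a list of its own where there are three numbers: the shift along the tool's x, y, z in mm, then the turn about the tool's z in rad. In form: [[[tx, ty, tz], twist], ...]. A call has 1 to 5 rows; each row is the pose to reach, as a shift and turn from the pose commanded when the call began, along the tool's axes at that moment; what a row does not reach only later rows make up. A row lasts 1/12 s, in which the tool goes at most 41.7 mm and 7.16 degrees, less where a joint would pass 70% of its speed; a pose out of reach is approached as far as the arm can. A call with a gripper value outside its range is refused whole. OPENING is the closure, from 0 (fully open) to 1 (shut), set as the call begins (- or left out, the last holds). The fingers move at their own pace and stop on an object; FORCE is the grip in N (left out, the last holds). Time passes only in rows, so rows that repeat a pose let the fingers close. It gives the time, the measured TCP pose, the force, the opening and the grip force at its end, in the units of the state.
- arm.read_state(): the state, without advancing time (a new reading comes with each control period).
- arm.get_image(name): name is "scene" or "side" or "wrist"; returns a dict with "color" (420x560x3 uint8, red, green, blue), "fovy" (degrees; the focal length in pixels is half the picture's height over the tangent of half this angle, whatever the lens; pixels are square), "cx", "cy" (the principal point, pixels), "camera_from_world" (4x4, takes a point from world to camera coordinates). Camera axes: x right, y up, looking along -z (the intrinsics and any distortion apply to the point x, -y, -z); pixel columns grow to the right and rows downward; lengths in m; the calibration is good to about 2 mm. A picture is of the moment at which its call begins. There is no depth.
- arm.job_done(): hands the job in; it is judged then, once.
Trained networks look in a picture, given as the dict that the camera call returned (one of the last four; its "shot" number tells which), for a name from the list of things; names that differ only in an ending like _2 or _b are one class to them, and where a whole thing is asked for, a point or a joint stands for the part that bears it (a point fixed in the world has none). Each returns a list of dicts, best first, with "score" (0 to 1); they miss things now and then, are a little off and sometimes report something else, mostly with a low value. They report only what shows in the picture. A call takes as long as a camera call. They do not tell look-alikes from the thing itself.
- arm.find_in(picture, query): "position" ([x, y, z] in m, in the coordinates of the camera as it stood for that picture, good to about 4 mm: the middle of the surface that is visible of it).
- arm.masks_of(picture, query): "mask" (420x560 bool, what is visible of it).
- arm.mark_of(picture, query): "position" ([x, y, z] in m, in the coordinates of the camera as it stood for that picture, good to about 4 mm: a listed point, or the origin of a listed thing).
The state is a dict: "t": time; "qpos": joint angles; "qd": joint speeds; "effort": joint torques, N m; "ee_pos": TCP position; "orientation": TCP orientation; "wrist_force": force on the tool from outside, world axes, zero at the start; "torque": the same for the moment, N m; "width": opening from 0.0 (shut) to 1.0 (fully open); "grip_force": force on a finger pad.
Only numpy, scipy, OpenCV 4.12 (cv2) and the standard library are available. Lean on these libraries where they do the work, as an engineer would, in place of code of your own. Each camera call takes 0.05 s, during which the arm holds its last target. There are 200 camera calls.

## Working session

There is one attempt and no reset: what is moved stays moved. The work goes in short steps, Python scripts to look and compute and a shell command to move; the robot and the scene stay as the last step left them, time stands still between calls to the robot, and variables do not carry over. Pictures are saved under pics/ and viewed, at most 10 in all, crops included, and the job is handed in when it is done.

```bash
ls; mkdir -p pics; cat > h.py <<'E'
import numpy as np, cv2
from plant import arm
from scipy.spatial.transform import Rotation as R
def snap(n,save=None):
    p=arm.get_image(n)
    if save: cv2.imwrite('pics/'+save,cv2.cvtColor(p['color'],cv2.COLOR_RGB2BGR))
    return p
def w(p,c):
    T=np.linalg.inv(p['camera_from_world']); return (T@np.r_[c,1])[:3]
def px(p,X):
    c=(p['camera_from_world']@np.r_[X,1])[:3]; f=210/np.tan(np.radians(p['fovy'])/2)
    return np.array([p['cx']+f*c[0]/-c[2], p['cy']-f*c[1]/-c[2]])
def marks(p,q,n=4,fn='mark_of'):
    for r in getattr(arm,fn)(p,q)[:n]:
        X=w(p,r['position']); print(q,fn,round(r['score'],2),X.round(4),px(p,X).round(0), {k:v for k,v in r.items() if k not in('position','score')})
E
python3 - <<'E'
from h import *
print(arm.tips_ahead); s=arm.read_state(); print(s['ee_pos'],s['orientation'],s['width'])
a=snap('scene','a.png'); b=snap('side','b.png')
print([k for k in a if k not in('color',)], {k:a[k] for k in a if 'dist' in k or k=='fovy'})
for p in(a,b):
    print('---')
    for q in ['mouth','sleeve_grip','tube_fresh_mid','tube_fresh_tip','rack','tube_spent_a_mid','board','mug','tape_a','paintbox','bottle','brushjar']: marks(p,q)
a=cv2.imread('pics/a.png');b=cv2.imread('pics/b.png')
E
```

```text
pics
0.022
[ 0.29278274 -0.60799003  0.25251961] [ 9.74925298e-01  2.22531495e-01 -1.23834805e-04 -6.17626202e-04] 0.9993101897620839
['fovy', 'cx', 'cy', 'camera_from_world', 'shot'] {'fovy': 47.246580621609766}
---
mouth mark_of 0.75 [0.5487 0.1069 0.1005] [325. 215.] {}
sleeve_grip mark_of 0.71 [0.5551 0.1322 0.097 ] [335. 219.] {}
tube_fresh_mid mark_of 0.72 [ 0.2994 -0.3399  0.0176] [184. 147.] {}
tube_fresh_tip mark_of 0.91 [ 0.3826 -0.3818  0.0182] [164. 167.] {}
rack mark_of 0.63 [ 0.6517 -0.3097  0.0049] [166. 252.] {}
tube_spent_a_mid mark_of 0.64 [ 0.7855 -0.0421 -0.0037] [257. 311.] {}
board mark_of 0.97 [ 0.4676 -0.0563 -0.0026] [268. 205.] {}
mug mark_of 0.71 [ 0.7851 -0.0438 -0.0023] [257. 310.] {}
mug mark_of 0.45 [ 0.7488  0.1309 -0.0031] [327. 304.] {}
tape_a mark_of 0.71 [ 0.5569 -0.3871  0.0408] [144. 212.] {}
tape_a mark_of 0.63 [0.4238 0.1835 0.0005] [352. 199.] {}
tape_a mark_of 0.63 [ 0.6466 -0.0506 -0.0028] [262. 261.] {}
paintbox mark_of 0.7 [0.381  0.358  0.0015] [413. 192.] {}
bottle mark_of 0.65 [ 0.7458  0.131  -0.0052] [327. 303.] {}
brushjar mark_of 0.
[... 478 characters left out ...]
04 -0.005 ] [263. 165.] {}
board mark_of 0.72 [ 0.4644 -0.0518 -0.0016] [324. 233.] {}
mug mark_of 0.63 [ 0.7861 -0.0449  0.0028] [232. 175.] {}
tape_a mark_of 0.79 [ 0.6485 -0.0431 -0.004 ] [266. 200.] {}
tape_a mark_of 0.78 [0.4245 0.1841 0.0012] [264. 305.] {}
paintbox mark_of 0.94 [ 0.3828  0.3657 -0.0069] [207. 385.] {}
paintbox mark_of 0.47 [ 0.7607 -0.1398 -0.0035] [263. 165.] {}
paintbox mark_of 0.26 [ 0.4626 -0.0533 -0.0032] [325. 233.] {}
bottle mark_of 0.69 [ 0.7531  0.1332 -0.    ] [186. 215.] {}
bottle mark_of 0.18 [ 0.6187 -0.256   0.0408] [329. 154.] {}
brushjar mark_of 0.74 [ 0.7597 -0.1393 -0.0022] [263. 164.] {}
brushjar mark_of 0.44 [ 0.7853 -0.0442  0.001 ] [232. 175.] {}
```

View pics/a.png

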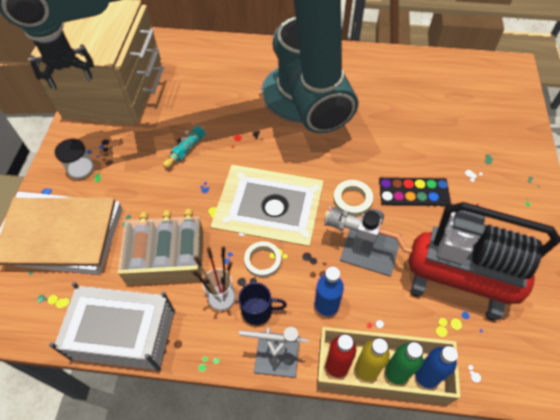

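View pics/b.png

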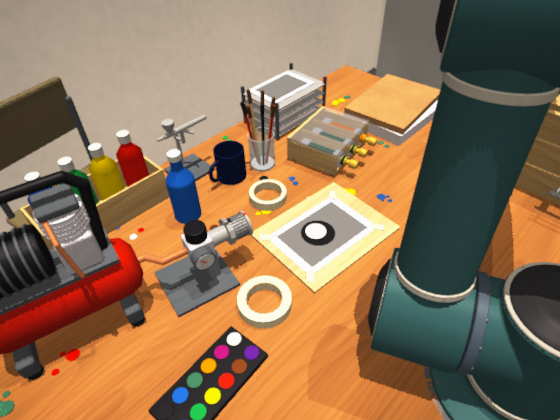

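```bash
cat >> h.py <<'E'
def go(target,yaw=None):
    "tool-frame shift (mm) and twist to bring TCP to target with tool x at world yaw (deg)"
    s=arm.read_state(); r=R.from_quat(s['orientation']); M=r.as_matrix()
    cur=np.degrees(np.arctan2(M[1,0],M[0,0])); d=M.T@(np.array(target)-s['ee_pos'])*1000
    tw=0 if yaw is None else -np.radians((yaw-cur+180)%360-180)
    print('shift',d.round(1),'twist',round(tw,3),'| at',s['ee_pos'].round(4),'yaw',round(cur,1),'t',round(s['t'],2),'F',s['wrist_force'].round(1),'w',round(s['width'],3),'g',round(s['grip_force'],1),'q',s['qpos'].round(2))
E
python3 - <<'E'
from h import *
go([0.54,-0.35,0.26],70)
a=cv2.imread('pics/a.png')[195:290,110:215]; b=cv2.imread('pics/b.png')[85:200,270:400]
c=np.hstack([cv2.resize(a,(400,362),interpolation=3),cv2.resize(b,(400,362),interpolation=3)])
cv2.imwrite('pics/c.png',c)
E
```

```text
shift [ 334.7 -125.4   -6.7] twist -0.773 | at [ 0.2929 -0.6081  0.2533] yaw 25.7 t 1.3 F [ 0.8 -0.5  0.3] w 1.003 g 0.0 q [-1.16  0.12  1.44  0.    1.58 -0.04]
```

View pics/c.png

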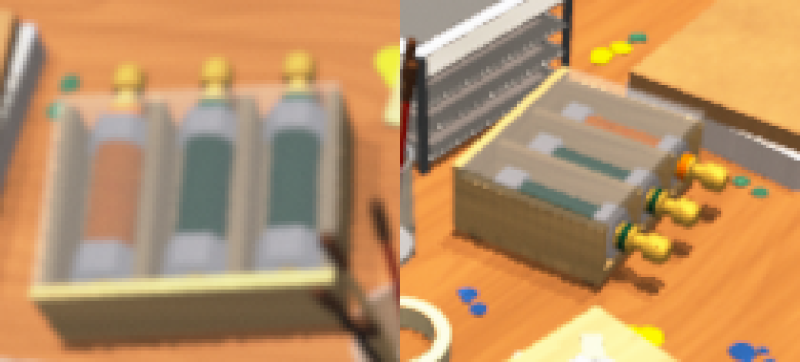

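Candidates in the scene view: the rack tubes at (143,215), (165,215) and (188,213), and the turquoise look-alike at (184,147). The one at (143,215) has orange beads and an orange ring, so it is the fresh tube. It lies in the rack's −y hole; the other two in the rack are green. The look-alike stays where it is.

```bash
python3 -m jog '[[[40,-15,0],-0.12],[[80,-30,0],-0.24],[[120,-45,0],-0.36],[[160,-60,0],-0.48],[[200,-75,0],-0.6]]' 
python3 -m jog '[[[55,16,0],-0.12],[[100,25,0],-0.17],[[100,25,0],-0.17],[[100,25,0],-0.17]]'
python3 - <<'E'
from h import *
go([0.54,-0.35,0.26],70)
p=snap('wrist','d.png'); print(np.linalg.inv(p['camera_from_world']).round(3),p['fovy'])
for q in ['tube_fresh_tip','tube_fresh_mid','rack']: marks(p,q)
go([0.55,0.10,0.28],75)
E
```

```text
t: 1.72
ee_pos: [0.4378, -0.4561, 0.2535]
orientation: [0.864, 0.503, 0.0, 0.0]
wrist_force: [0.3, -0.8, 0.4]
width: 1.003
grip_force: 0.0
t: 2.05
ee_pos: [0.5109, -0.3803, 0.2534]
orientation: [0.819, 0.574, 0.0, -0.0]
wrist_force: [-0.6, 0.1, -0.0]
width: 1.0
grip_force: 0.0
shift [38.4 17.  -6.6] twist 0.001 | at [ 0.5109 -0.3803  0.2534] yaw 70.1 t 2.05 F [-0.6  0.1 -0. ] w 1.0 g 0.0 q [-0.68  0.03  1.53  0.    1.58 -0.33]
[[ 0.94   0.328  0.098  0.536]
 [-0.342  0.899  0.273 -0.311]
 [ 0.001 -0.29   0.957  0.374]
 [ 0.     0.     0.     1.   ]] 70.93667031276472
tube_fresh_tip mark_of 0.96 [ 0.3826 -0.3825  0.0204] [184. 221.] {}
tube_fresh_tip mark_of 0.71 [ 0.5539 -0.391   0.0383] [316. 184.] {}
tube_fresh_mid mark_of 0.75 [ 0.3035 -0.3418  0.0208] [112. 213.] {}
rack mark_of 0.82 [ 6.533e-01 -3.099e-01  6.000e-04] [372.  85.] {}
shift [ 468.7 -127.7  -26.8] twist -0.091 | at [ 0.5079 -0.384   0.2533] yaw 69.8 t 2.25 F [-0.   0.3  0.3] w 1.001 g 0.0 q [-0.69  0.03  1.53 -0.    1.58 -0.33]
```

View pics/d.png

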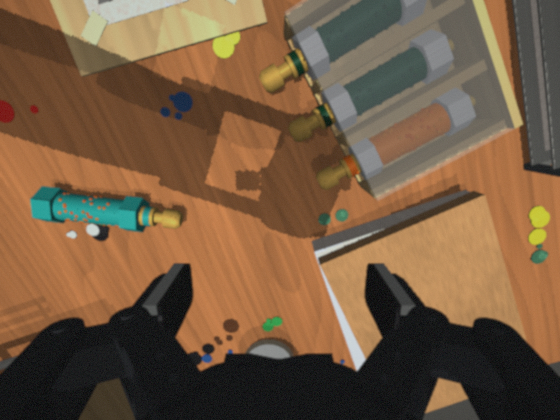

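The wrist view shows the orange tube's nipple tip at about (322,182) and its tail cap at about (470,108). The green tubes lie beside it, the turquoise one is at (110,210), and the book edge runs (320,245)–(480,195). Next I'll move over the coupler.

```bash
python3 -m jog '[[[40,-12,-6],0],[[80,-24,-12],0],[[120,-34,-18],0],[[160,-45,-26],-0.04],[[200,-56,-26],-0.09]]' 
python3 -m jog '[[[40,-2,0],0],[[80,-4,0],0],[[120,-6,0],0],[[160,-8,0],0],[[190,-10,0],0]]'
python3 -m jog '[[[30,-10,0],0],[[30,-10,0],0],[[30,-10,0],0]]'
python3 - <<'E'
from h import *
def cast(p,u,v,z):
    f=210/np.tan(np.radians(p['fovy'])/2); T=np.linalg.inv(p['camera_from_world'])
    d=T[:3,:3]@np.array([(u-p['cx'])/f,-(v-p['cy'])/f,-1]); return T[:3,3]+d*(z-T[2,3])/d[2]
go([0.55,0.10,0.28],75)
p=snap('wrist','e.png'); print(p['cx'],p['cy'])
for q in ['mouth','sleeve_grip']: marks(p,q)
for n in ['scene','side']:
    q=snap(n)
    for k in ['mouth','sleeve_grip']: marks(q,k,1)
E
```

```text
t: 2.67
ee_pos: [0.5242, -0.1774, 0.2809]
orientation: [0.794, 0.608, 0.0, 0.001]
wrist_force: [0.7, 0.1, 1.2]
width: 1.003
grip_force: 0.0
t: 3.08
ee_pos: [0.5643, 0.0098, 0.2795]
orientation: [0.794, 0.608, 0.0, 0.0]
wrist_force: [0.2, -0.6, 1.1]
width: 0.999
grip_force: 0.0
t: 3.33
ee_pos: [0.5623, 0.0401, 0.2793]
orientation: [0.793, 0.609, -0.0, 0.0]
wrist_force: [-0.0, -0.8, 0.1]
width: 0.998
grip_force: 0.0
shift [ 54.7 -27.3  -0.7] twist 0.001 | at [0.5623 0.0401 0.2793] yaw 75.0 t 3.33 F [-0.  -0.8  0.1] w 0.998 g 0.0 q [ 0.03 -0.13  1.65 -0.    1.63  0.29]
278.41810628082146 211.5655248730843
mouth mark_of 0.58 [0.5441 0.1099 0.1019] [242. 134.] {}
sleeve_grip mark_of 0.89 [0.555  0.1317 0.1005] [246. 108.] {}
mouth mark_of 0.89 [0.5488 0.1042 0.1011] [324. 215.] {}
sleeve_grip mark_of 0.8 [0.5508 0.1305 0.0966] [334. 218.] {}
mouth mark_of 0.74 [0.5474 0.1062 0.098 ] [248. 222.] {}
sleeve_grip mark_of 0.8 [0.5502 0.1311 0.1003] [238. 226.] {}
```

View pics/e.png

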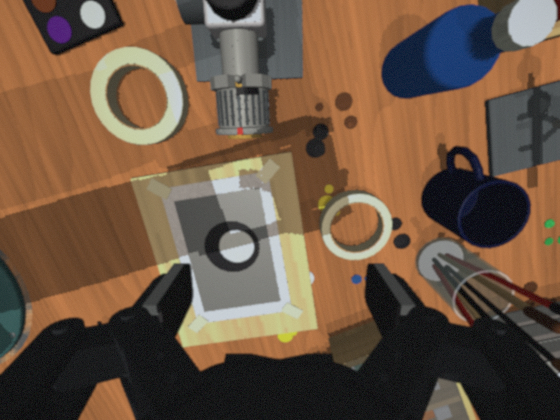

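The coupler's front rim is at about (242,130), with a red mark on its front top at (240,130), and the sleeve runs up to about (240,75). Now I'll get the axis from the sleeve mask.

```bash
cat >> h.py <<'E'
def cast(p,u,v,z):
    f=210/np.tan(np.radians(p['fovy'])/2); T=np.linalg.inv(p['camera_from_world'])
    d=T[:3,:3]@np.array([(u-p['cx'])/f,-(v-p['cy'])/f,-1]); return T[:3,3]+d*(z-T[2,3])/d[2]
def sleeve(p,show=True):
    for r in arm.masks_of(p,'sleeve_grip')[:2]:
        m=r['mask']; v,u=np.nonzero(m); print('mask',round(r['score'],2),m.sum(),u.min(),u.max(),v.min(),v.max())
        P=[]
        for row in range(v.min(),v.max()+1,4):
            c=u[v==row]; L=cast(p,c.min()-.5,row,.1); Rr=cast(p,c.max()+.5,row,.1); P.append((row,c.min(),c.max(),*((L+Rr)/2)[:2].round(4)))
        print(*P,sep='\n')
E
python3 - <<'E'
from h import *
p=snap('wrist','f.png'); sleeve(p)
c=cv2.imread('pics/f.png')[0:160,170:310]; cv2.imwrite('pics/f2.png',cv2.resize(c,None,fx=3.7,fy=3.7,interpolation=3))
E
```

```text
mask 0.79 3261 208 272 72 134
(72, np.int64(243), np.int64(249), np.float64(0.5642), np.float64(0.1612))
(76, np.int64(210), np.int64(269), np.float64(0.5574), np.float64(0.1595))
(80, np.int64(209), np.int64(270), np.float64(0.5564), np.float64(0.1562))
(84, np.int64(210), np.int64(270), np.float64(0.5558), np.float64(0.1528))
(88, np.int64(210), np.int64(270), np.float64(0.5548), np.float64(0.1495))
(92, np.int64(215), np.int64(267), np.float64(0.5546), np.float64(0.1459))
(96, np.int64(215), np.int64(267), np.float64(0.5536), np.float64(0.1425))
(100, np.int64(216), np.int64(267), np.float64(0.553), np.float64(0.1389))
(104, np.int64(216), np.int64(268), np.float64(0.5524), np.float64(0.1354))
(108, np.int64(216), np.int64(268), np.float64(0.5513), np.float64(0.1319))
(112, np.int64(217), np.int64(268), np.float64(0.5507), np.float64(0.1283))
(116, np.int64(217), np.int64(268), np.float64(0.5496), np.float64(0.1248))
(120, np.int64(217), np.int64(268), np.float64(0.5485), np.float64(0.1213))
(124, np.int64(218), np.int64(268), np.float64(0.5479), np.float64(0.1176))
(128, np.int64(216), np.int64(272), np.float64(0.5477), np.float64(0.1137))
(132, np.int64(216), np.int64(266), np.float64(0.5438), np.float64(0.1109))
```

View pics/f2.png

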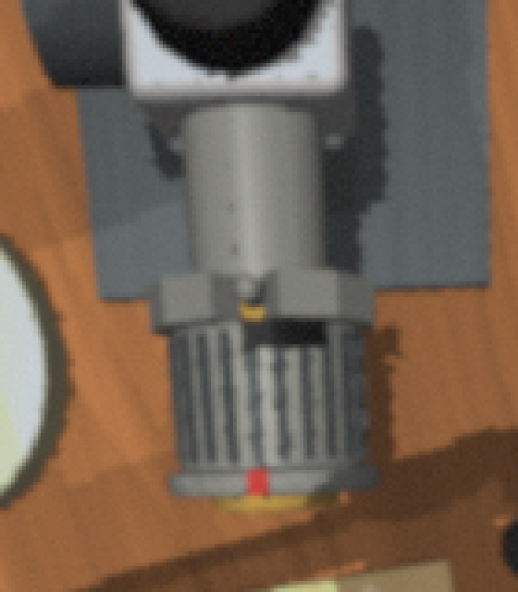

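The enlarged crop shows the knurled waist between the front rim (red mark at crop (258,482)) and the notched rear rim at about crop row 300. The coupler's yaw is about −13°. The tool can't roll, so I'll turn the sleeve like a rack on a pinion: shut fingers pressed on top of the waist and against the rear rim, then swept towards −x.

```bash
python3 - <<'E'
from h import *
go([0.5515+.0088,0.132-.002,0.161],77)
E
```

```text
shift [ 86.8 -25.5 118.3] twist -0.036 | at [0.5624 0.0396 0.2793] yaw 75.0 t 3.88 F [-0.8  0.3 -0. ] w 1.0 g 0.0 q [ 0.03 -0.13  1.65 -0.    1.63  0.29]
```

```bash
python3 -m jog '[[[30,-9,20],-0.036],[[60,-18,40],-0.036],[[86.8,-25.5,60],-0.036],[[86.8,-25.5,85],-0.036],[[86.8,-25.5,110],-0.036]]' 1 60
python3 -m jog '[[[0,0,8],0],[[0,0,8],0],[[0,0,8],0]]'
python3 - <<'E'
from h import *
go([0.5515+.0088,0.132-.002,0.161],77)
E
```

```text
t: 4.3
ee_pos: [0.56, 0.1318, 0.1685]
orientation: [0.782, 0.624, 0.0, 0.0]
wrist_force: [0.0, 0.0, -1.0]
width: 0.303
grip_force: 0.0
t: 4.55
ee_pos: [0.5605, 0.1301, 0.1622]
orientation: [0.782, 0.623, 0.0, 0.0]
wrist_force: [0.4, 0.3, 0.3]
width: 0.001
grip_force: 0.0
shift [-0.2 -0.1  1.2] twist 0.001 | at [0.5605 0.1301 0.1622] yaw 77.0 t 4.55 F [0.4 0.3 0.3] w 0.001 g 0.0 q [ 0.18 -0.06  1.77 -0.    1.43  0.41]
```

```bash
python3 -m jog '[[[0,0,7],0],[[0,0,13],0],[[0,0,13],0]]' | egrep 'ee_pos|force'
python3 -m jog '[[[0,0,2],0],[[0,0,2],0]]'| egrep 'ee_pos|force'
python3 -m jog '[[[0,0,2],0],[[0,0,2],0]]'| egrep 'ee_pos|force'
python3 -m jog '[[[0,0,1],0],[[0,0,1],0]]'| egrep 'ee_pos|force'
```

```text
ee_pos: [0.5601, 0.1301, 0.1477]
wrist_force: [-0.6, 0.3, -1.1]
grip_force: 0.0
ee_pos: [0.5602, 0.1303, 0.1463]
wrist_force: [0.4, 0.2, -0.4]
grip_force: 0.0
ee_pos: [0.5607, 0.1304, 0.1451]
wrist_force: [-0.0, 0.0, 5.4]
grip_force: 2.5
ee_pos: [0.5609, 0.1305, 0.1447]
wrist_force: [-0.3, -0.4, 9.5]
grip_force: 4.5
```

```bash
python3 -m jog '[[[3,0,0],0],[[6,0,0],0],[[9,0,0],0],[[9,0,0],0]]' | egrep 'ee_pos|force'
python3 -m jog '[[[3,0,0.5],0],[[6,0,0.5],0],[[8,0,1],0],[[8,0,1],0]]'| egrep 'ee_pos|force'
python3 - <<'E'
from h import *
go([0.5515,0.132,.146],77)
E
```

```text
ee_pos: [0.5629, 0.1387, 0.1444]
wrist_force: [1.3, -7.2, 7.8]
grip_force: 6.8
ee_pos: [0.5644, 0.1447, 0.1439]
wrist_force: [-6.3, -23.6, 16.8]
grip_force: 19.0
shift [-15.3  -9.8  -2.1] twist 0.0 | at [0.5644 0.1447 0.1439] yaw 77.0 t 5.97 F [ -6.3 -23.6  16.8] w 0.002 g 19.0 q [ 0.21 -0.03  1.77 -0.01  1.4   0.44]
```

```bash
python3 -m jog '[[[-0.5,-3,0.7],0],[[-0.5,-6,1],0],[[-0.5,-6,1],0]]' | egrep 'ee_pos|force'
python3 -m jog '[[[0,-4,0],0],[[0,-8,0],0],[[0,-8,0],0]]'| egrep 'ee_pos|force'
python3 - <<'E'
from h import *
go([0.5515,0.132,.146],77)
p=snap('wrist','g.png')
cv2.imwrite('pics/g2.png',cv2.resize(cv2.imread('pics/g.png')[140:400,130:420],None,fx=2.2,fy=2.2,interpolation=3))
E
```

```text
ee_pos: [0.5622, 0.145, 0.1442]
wrist_force: [33.1, -25.1, 4.0]
grip_force: 35.1
ee_pos: [0.5599, 0.1453, 0.1446]
wrist_force: [97.6, -33.3, -23.5]
grip_force: 59.2
shift [-14.9  -5.1  -1.5] twist -0.003 | at [0.5599 0.1453 0.1446] yaw 76.8 t 6.47 F [ 97.6 -33.3 -23.5] w 0.001 g 59.2 q [ 0.22 -0.06  1.8  -0.01  1.38  0.45]
```

View pics/g2.png

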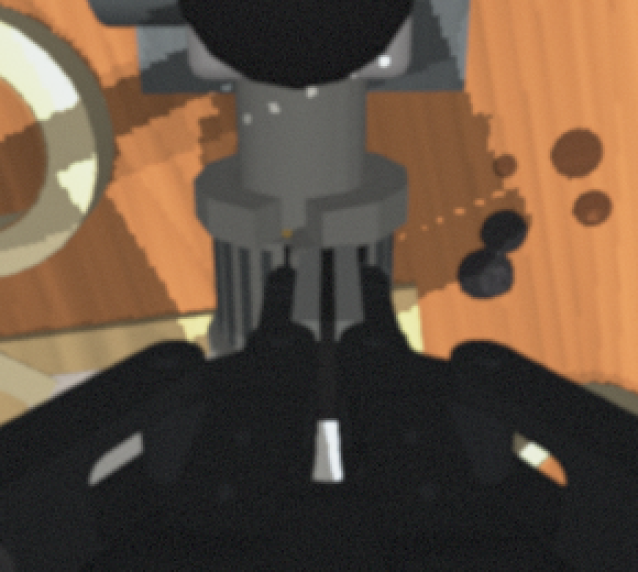

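```bash
python3 -m jog '[[[0,6,0],0],[[0,6,0],0],[[0,6,0],0]]'| egrep 'ee_pos|force'
python3 - <<'E'
from h import *
G=np.array([.5515,.132,.1]); cy=np.array([.225,.974,0])
go(G+[0,0,.046],77)
p=snap('wrist','h.png')
print('stud/rim centre along y', [(cast(p,130+u/2.2,140+v/2.2,.128)-G)@cy for u,v in ((280,195),(220,160),(390,160),(280,232))])
a=cv2.imread('pics/h.png')[140:400,130:420];cv2.imwrite('pics/h2.png',cv2.resize(a,None,fx=2.2,fy=2.2,interpolation=3))
d=cv2.absdiff(cv2.imread('pics/h.png'),cv2.imread('pics/g.png')).max(2)[140:400,130:420]; print(np.argwhere(d>60).shape)
for n in('scene','side'): 
    q=snap(n,n+'h.png'); marks(q,'sleeve_grip',1)
E
```

```text
ee_pos: [0.5618, 0.1451, 0.1442]
wrist_force: [47.2, -26.3, -0.9]
grip_force: 39.1
shift [-15.1  -7.   -1.8] twist -0.002 | at [0.5618 0.1451 0.1442] yaw 76.9 t 6.77 F [ 47.2 -26.3  -0.9] w -0.002 g 39.1 q [ 0.21 -0.05  1.79 -0.01  1.39  0.44]
stud/rim centre along y [np.float64(0.03833824788872593), np.float64(0.04665957977976331), np.float64(0.04635292012218256), np.float64(0.0293506303526905)]
(1278, 2)
sleeve_grip mark_of 0.68 [0.5547 0.1367 0.1001] [337. 219.] {}
sleeve_grip mark_of 0.7 [0.5558 0.141  0.0983] [232. 228.] {}
```

View pics/h2.png

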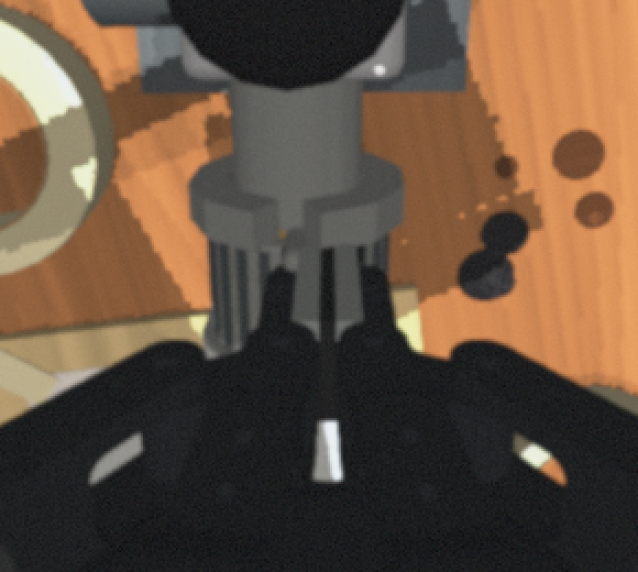

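The fixed stud at crop (285,235) sticks out on top of the coupler, and the fingers caught on it. I'll change method: one pad on the sleeve's +x side between the rims, pull back, then lift, so that side rises and the top moves to −x.

```bash
python3 -m jog '[[[0,4,-2],0],[[-5,6,-15],0],[[-10,2,-25],0],[[-13,-7,-25],0]]' | egrep 'ee_pos|force'
python3 -m jog '[[[0,0,0],0],[[0,0,0],0],[[0,0,0],0],[[0,0,0],0]]' 0.3 120
python3 - <<'E'
from h import *
G=np.array([.5515,.132,.1]); cy=np.array([.225,.974,0])
go(G+[0,0,-.008]+.002*cy,77)
E
```

```text
ee_pos: [0.547, 0.1367, 0.1683]
wrist_force: [-0.4, -0.5, 1.1]
grip_force: 0.0
t: 7.68
ee_pos: [0.5461, 0.1373, 0.1658]
orientation: [0.782, 0.623, -0.0, -0.0]
wrist_force: [-0.0, 0.2, 0.7]
width: 0.568
grip_force: 0.0
shift [-2.   6.5 73.8] twist 0.001 | at [0.5461 0.1373 0.1658] yaw 77.1 t 7.68 F [-0.   0.2  0.7] w 0.568 g 0.0 q [ 0.2  -0.09  1.79  0.    1.44  0.43]
```

```bash
python3 -m jog '[[[-2,6.5,0],0],[[-2,6.5,0],0],[[-2,6.5,15],0],[[-2,6.5,15],0]]' | egrep 'ee_pos|force|width'
python3 - <<'E'
from h import *
p=snap('wrist','i.png'); sleeve(p)
E
```

```text
ee_pos: [0.5518, 0.1335, 0.149]
wrist_force: [-0.7, 1.2, -1.1]
width: 0.701
grip_force: 0.0
mask 0.71 7571 230 327 199 305
(199, np.int64(245), np.int64(312), np.float64(0.5584), np.float64(0.1626))
(203, np.int64(236), np.int64(322), np.float64(0.5581), np.float64(0.1601))
(207, np.int64(232), np.int64(325), np.float64(0.5573), np.float64(0.1578))
(211, np.int64(230), np.int64(327), np.float64(0.5567), np.float64(0.1553))
(215, np.int64(231), np.int64(326), np.float64(0.5562), np.float64(0.1529))
(219, np.int64(231), np.int64(325), np.float64(0.5553), np.float64(0.1505))
(223, np.int64(231), np.int64(325), np.float64(0.5547), np.float64(0.148))
(227, np.int64(234), np.int64(324), np.float64(0.5547), np.float64(0.1453))
(231, np.int64(237), np.int64(320), np.float64(0.5538), np.float64(0.1428))
(235, np.int64(238), np.int64(319), np.float64(0.5532), np.float64(0.1403))
(239, np.int64(238), np.int64(319), np.float64(0.5526), np.float64(0.1377))
(243, np.int64(239), np.int64(318), np.float64(0.552), np.float64(0.1351))
(247, np.int64(239), np.int64(317), np.float64(0.5511), np.float64(
[... 367 characters left out ...]
, np.float64(0.1189))
(271, np.int64(238), np.int64(319), np.float64(0.5477), np.float64(0.1162))
(275, np.int64(236), np.int64(321), np.float64(0.547), np.float64(0.1134))
(279, np.int64(235), np.int64(321), np.float64(0.5461), np.float64(0.1107))
(283, np.int64(236), np.int64(321), np.float64(0.5457), np.float64(0.1077))
(287, np.int64(238), np.int64(320), np.float64(0.5454), np.float64(0.1048))
(291, np.int64(240), np.int64(317), np.float64(0.5444), np.float64(0.102))
(295, np.int64(244), np.int64(314), np.float64(0.544), np.float64(0.099))
(299, np.int64(251), np.int64(307), np.float64(0.5433), np.float64(0.096))
(303, np.int64(265), np.int64(292), np.float64(0.5423), np.float64(0.0931))
```

```bash
python3 -m jog '[[[0,0,20],0],[[0,0,40],0],[[0,0,57],0],[[0,0,57],0]]' | egrep 'ee_pos|force|width'
python3 -m jog '[[[2,-3,0],0],[[2,-5,0],0],[[2,-5,0],0]]' | egrep 'ee_pos|force|width'
python3 -m jog '[[[0,-2,0],0],[[0,-2,0],0]]' | egrep 'ee_pos|force|width'
```

```text
ee_pos: [0.5511, 0.1335, 0.0915]
wrist_force: [-1.0, -0.4, -0.2]
width: 0.7
grip_force: 0.0
ee_pos: [0.5481, 0.1371, 0.096]
wrist_force: [-0.5, -0.1, -0.9]
width: 0.697
grip_force: 0.0
ee_pos: [0.5461, 0.1374, 0.0953]
wrist_force: [1.0, -0.2, -0.0]
width: 0.699
grip_force: 0.2
```

```bash
python3 -m jog '[[[3,-1,2],0],[[6,-2,4],0],[[6,-2,4],0]]' | egrep 'ee_pos|force|width'
python3 -m jog '[[[4,0,0],0],[[7,0,0],0],[[7,0,0],0]]' | egrep 'ee_pos|force|width'
python3 - <<'E'
from h import *
G=np.array([.551,.132,.1]); go(G,76.6)
E
```

```text
ee_pos: [0.5467, 0.1431, 0.0918]
wrist_force: [7.1, -9.6, 7.8]
width: 0.702
grip_force: 7.1
ee_pos: [0.5483, 0.15, 0.0918]
wrist_force: [7.3, -6.9, 7.2]
width: 0.7
grip_force: 6.4
shift [-16.9   6.7  -8.2] twist 0.007 | at [0.5483 0.15   0.0918] yaw 77.0 t 9.37 F [ 7.3 -6.9  7.2] w 0.7 g 6.4 q [ 0.22 -0.03  1.86 -0.    1.31  0.45]
```

```bash
python3 -m jog '[[[2,-1,0],0],[[3,-1,0],0],[[3,-1,0],0]]' | egrep 'ee_pos|force|width'
python3 - <<'E'
from h import *
G=np.array([.551,.132,.1]); go(G,76.6)
p=snap('wrist','j.png'); 
for n in('scene','side'): 
    q=snap(n,n+'j.png'); marks(q,'sleeve_grip',1)
c=np.hstack([cv2.resize(cv2.imread('pics/j.png')[150:400,140:420],(448,400),interpolation=3),cv2.resize(cv2.imread('pics/sidej.png')[180:290,160:260],(352,400),interpolation=3)]);cv2.imwrite('pics/j2.png',c)
E
```

```text
ee_pos: [0.5485, 0.1524, 0.0919]
wrist_force: [11.4, -13.6, 6.8]
width: 0.698
grip_force: 11.6
shift [-19.3   7.1  -8.1] twist 0.007 | at [0.5485 0.1524 0.0919] yaw 77.0 t 9.62 F [ 11.4 -13.6   6.8] w 0.698 g 11.6 q [ 0.23 -0.02  1.85 -0.    1.31  0.46]
sleeve_grip mark_of 0.69 [0.5559 0.144  0.0971] [339. 220.] {}
sleeve_grip mark_of 0.78 [0.5544 0.1449 0.0958] [232. 230.] {}
```

View pics/j2.png

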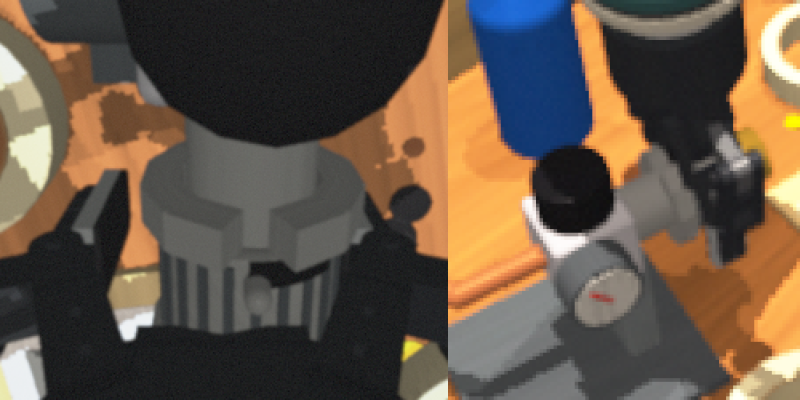

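The sleeve is fully back: the stud shows at (258,295), clear of the notch. Now I'll lift with side pressure.

```bash
python3 -m jog '[[[0,-2,-1],0],[[0,-3,-4],0],[[0,-3,-7],0],[[0,-3,-7],0]]' | egrep 'ee_pos|force|width'
python3 -m jog '[[[0,0,-3],0],[[0,0,-6],0],[[0,0,-9],0],[[0,0,-9],0]]' | egrep 'ee_pos|force|width'
python3 - <<'E'
from h import *
p=snap('wrist','k.png');cv2.imwrite('pics/k2.png',cv2.resize(cv2.imread('pics/k.png')[150:400,140:420],(560,500),interpolation=3))
E
```

```text
ee_pos: [0.5477, 0.1527, 0.0997]
wrist_force: [33.3, -16.2, -1.7]
width: 0.7
grip_force: 22.8
ee_pos: [0.5473, 0.1527, 0.1085]
wrist_force: [30.9, -15.7, -2.3]
width: 0.701
grip_force: 23.4
```

View pics/k2.png

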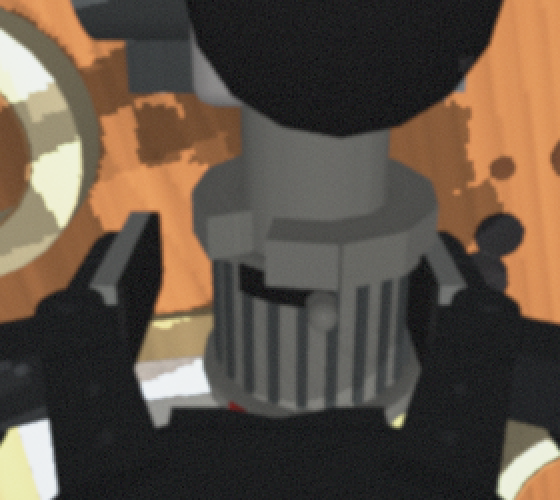

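The sleeve has turned: the notch and the red mark moved left, and the stud is at the right end of its recess. I'll let go and check that it stays back. I've now used all ten picture views, so from here I go by numbers.

```bash
python3 -m jog '[[[-2,3,0],0],[[-4,9,0],0],[[-4,10,0],0],[[-4,10,-30],0],[[-10,10,-65],0]]' | egrep 'ee_pos|force|width'
python3 -m jog '[[[-30,0,-35],0],[[-60,0,-70],0],[[-100,0,-80],0],[[-100,0,-80],0],[[-100,0,-80],0]]' | egrep 'ee_pos|force|width'
python3 - <<'E'
from h import *
G=np.array([.551,.132,.1]); go(G,76.6)
for n in('scene','side','wrist'): 
    q=snap(n,n+'l.png'); marks(q,'sleeve_grip',1); marks(q,'mouth',1)
sleeve(q)
# red mark
h=cv2.cvtColor(q['color'],cv2.COLOR_RGB2HSV); m=((h[...,0]<6)|(h[...,0]>174))&(h[...,1]>170)&(h[...,2]>120)
n,l,s,c=cv2.connectedComponentsWithStats(m.astype(np.uint8))
for i in range(1,n):
    if s[i,4]>5: print(c[i].round(),s[i,4],cast(q,*c[i],.128).round(4))
E
```

```text
ee_pos: [0.5498, 0.1426, 0.1693]
wrist_force: [-0.6, -0.1, -0.2]
width: 0.697
grip_force: 0.0
ee_pos: [0.5286, 0.0432, 0.2527]
wrist_force: [0.2, 0.4, -1.1]
width: 0.698
grip_force: 0.0
shift [ 91.5   1.4 152.8] twist 0.005 | at [0.5286 0.0432 0.2527] yaw 76.9 t 11.42 F [ 0.2  0.4 -1.1] w 0.698 g 0.0 q [ 0.03 -0.2   1.75 -0.    1.59  0.26]
sleeve_grip mark_of 0.72 [0.5527 0.1386 0.0997] [337. 218.] {}
mouth mark_of 0.86 [0.5515 0.1077 0.1001] [325. 216.] {}
sleeve_grip mark_of 0.85 [0.5538 0.1392 0.0977] [234. 228.] {}
mouth mark_of 0.85 [0.5456 0.1086 0.1006] [247. 222.] {}
sleeve_grip mark_of 0.58 [0.5571 0.141  0.0963] [286.  91.] {}
mouth mark_of 0.69 [0.5424 0.1126 0.1014] [277. 128.] {}
mask 0.72 4084 248 316 49 120
(49, np.int64(287), np.int64(287), np.float64(0.5648), np.float64(0.1718))
(53, np.int64(254), np.int64(312), np.float64(0.5609), np.float64(0.1697))
(57, np.int64(248), np.int64(316), np.float64(0.5594), np.float64(0.167))
(61, np.int64(248), np.int64(316), np.float64(0.5588), np.float64(0.164))
(65, np.int64(248), np.int64(316), np.float64(0.5581), np.float64(0.16
[... 356 characters left out ...]
, np.float64(0.1461))
(89, np.int64(253), np.int64(310), np.float64(0.5536), np.float64(0.1431))
(93, np.int64(253), np.int64(310), np.float64(0.5529), np.float64(0.14))
(97, np.int64(254), np.int64(310), np.float64(0.5526), np.float64(0.1367))
(101, np.int64(254), np.int64(310), np.float64(0.5519), np.float64(0.1336))
(105, np.int64(254), np.int64(310), np.float64(0.5512), np.float64(0.1304))
(109, np.int64(254), np.int64(309), np.float64(0.55), np.float64(0.1273))
(113, np.int64(252), np.int64(310), np.float64(0.5489), np.float64(0.1242))
(117, np.int64(251), np.int64(313), np.float64(0.549), np.float64(0.1208))
[261. 116.] 27 [0.533  0.1247 0.128 ]
[150. 368.] 18 [ 0.3624 -0.0881  0.128 ]
```

The sleeve stays back by itself, about 9 mm, with the red mark about 0.6 rad over. Next is the tube.

```bash
python3 - <<'E'
from h import *
go([.565,-.386,.22],189)
E
```

```text
shift [-412.2  131.7   30.9] twist -1.953 | at [0.5287 0.0452 0.251 ] yaw 77.1 t 11.92 F [-0.4 -0.4  0.1] w 0.697 g 0.0 q [ 0.04 -0.2   1.75  0.    1.59  0.26]
```

```bash
python3 -m jog '[[[-39,12,3],0],[[-78,25,6],0],[[-117,37,9],0],[[-156,50,12],0],[[-195,62,15],0]]' | egrep 'ee_pos'
python3 -m jog '[[[-39,12,3],0],[[-78,25,6],0],[[-117,37,9],0],[[-156,50,12],0],[[-195,62,15],0]]' | egrep 'ee_pos'
python3 -m jog '[[[-22,8,0],-0.12],[[-22,8,0],-0.24],[[-22,8,0],-0.36],[[-22,8,0],-0.48],[[-22,8,0],-0.6]]' | egrep 'ee_pos'
python3 -m jog '[[[0,0,0],-0.12],[[0,0,0],-0.24],[[0,0,0],-0.36],[[0,0,0],-0.48],[[0,0,0],-0.6]]' 0.4 | egrep 'ee_pos'
python3 -m jog '[[[0,0,0],-0.12],[[0,0,0],-0.24],[[0,0,0],-0.36],[[0,0,0],-0.48],[[0,0,0],-0.6]]' | egrep 'ee_pos'
python3 -m jog '[[[0,0,0],-0.12],[[0,0,0],-0.15],[[0,0,0],-0.15],[[0,0,0],-0.15]]'
python3 - <<'E'
from h import *
go([.565,-.386,.22],189)
p=snap('wrist','m.png')
for q in ['tube_fresh_tip','tube_fresh_mid','rack']: marks(p,q)
for r in arm.masks_of(p,'tube_fresh_mid')[:4]:
    m=r['mask']; v,u=np.nonzero(m); print('mask',round(r['score'],2),m.sum(),u.min(),u.max(),v.min(),v.max(),p['color'][m].mean(0).round())
    P=[]
    for row in range(v.min(),v.max()+1,8):
        c=u[v==row]; L=cast(p,c.min()-.5,row,.04); Q=cast(p,c.max()+.5,row,.04); P.append((row,int(c.min()),int(c.max()),*((L+Q)/2)[:2].round(4).tolist()))
    print(*P,sep='\n')
E
```

```text
ee_pos: [0.5453, -0.161, 0.2362]
ee_pos: [0.5621, -0.3652, 0.2209]
ee_pos: [0.5651, -0.3865, 0.2209]
ee_pos: [0.5652, -0.3862, 0.221]
ee_pos: [0.5652, -0.3862, 0.221]
t: 14.33
ee_pos: [0.5651, -0.3863, 0.2211]
orientation: [-0.076, 0.997, 0.0, -0.0]
wrist_force: [0.3, -1.7, -0.1]
width: 0.6
grip_force: 0.0
shift [0.1 0.3 1.1] twist -0.005 | at [ 0.5651 -0.3863  0.2211] yaw -171.3 t 14.33 F [ 0.3 -1.7 -0.1] w 0.6 g 0.0 q [-0.64  0.15  1.46  0.    1.54 -2.36]
tube_fresh_tip mark_of 0.95 [ 0.5583 -0.388   0.041 ] [278. 189.] {}
tube_fresh_tip mark_of 0.51 [ 0.3824 -0.3819  0.0208] [313.   4.] {}
rack mark_of 0.87 [ 0.6502 -0.3108  0.0031] [328. 262.] {}
mask 0.92 1149 258 298 186 236 [106.  82.  48.]
(186, 275, 282, 0.5551, -0.3883)
(194, 267, 288, 0.5637, -0.388)
(202, 267, 288, 0.5723, -0.3867)
(210, 272, 284, 0.581, -0.3849)
(218, 267, 287, 0.5901, -0.3846)
(226, 266, 289, 0.599, -0.3827)
(234, 258, 298, 0.6082, -0.3808)
mask 0.54 137 311 332 0 8 [96. 76. 40.]
(0, 311, 332, 0.385, -0.3759)
(8, 321, 322, 0.3909, -0.3747)
```

```bash
python3 - <<'E'
from h import *
go([.5735,-.3862,.037],189)
E
```

```text
shift [ -8.4  -1.1 184.3] twist -0.005 | at [ 0.5651 -0.3864  0.2213] yaw -171.3 t 14.58 F [-0.4 -0.5 -1.3] w 0.598 g 0.0 q [-0.64  0.15  1.46  0.    1.54 -2.36]
```

```bash
python3 -m jog '[[[-8,-1,40],0],[[-8,-1,80],0],[[-8,-1,120],0],[[-8,-1,150],0],[[-8,-1,165],0]]' | egrep 'ee_pos|force'
python3 -m jog '[[[0,0,10],0],[[0,0,19],0],[[0,0,19],0],[[0,0,19],0]]' | egrep 'ee_pos|force'
python3 -m jog '[[[0,0,0],0],[[0,0,0],0],[[0,0,0],0],[[0,0,0],0],[[0,0,0],0]]' 1 40
```

```text
ee_pos: [0.5717, -0.3851, 0.0516]
wrist_force: [0.4, 0.5, -1.0]
grip_force: 0.0
ee_pos: [0.5736, -0.3866, 0.0387]
wrist_force: [-0.4, 0.3, -0.3]
grip_force: 0.0
t: 15.75
ee_pos: [0.5733, -0.3865, 0.0383]
orientation: [-0.077, 0.997, -0.0, 0.0]
wrist_force: [-1.7, -1.9, 5.7]
width: 0.265
grip_force: 39.0
```

```bash
python3 -m jog '[[[10,0,0],0],[[20,0,0],0],[[30,0,0],0],[[40,0,0],0],[[48,0,0],0]]' | egrep 'ee_pos|force|width'
python3 -m jog '[[[4,0,0],0],[[4,0,0],0],[[4,0,0],0]]' | egrep 'ee_pos|force|width'
python3 -m jog '[[[0,0,0],0],[[0,0,0],0],[[0,0,0],0]]' 0.45 | egrep 'ee_pos|force|width'
python3 -m jog '[[[0,0,-20],0],[[0,0,-55],0],[[0,0,-70],0],[[0,0,-70],0]]'| egrep 'ee_pos|force|width'
python3 - <<'E'
from h import *
p=snap('wrist','n.png')
for q in ['tube_fresh_tip','tube_fresh_mid']: marks(p,q)
for r in arm.masks_of(p,'tube_fresh_mid')[:2]:
    m=r['mask']; v,u=np.nonzero(m); print('mask',round(r['score'],2),m.sum(),u.min(),u.max(),v.min(),v.max(),p['color'][m].mean(0).round())
    P=[]
    for row in range(v.min(),v.max()+1,8):
        c=u[v==row]; L=cast(p,c.min()-.5,row,.04); Q=cast(p,c.max()+.5,row,.04); P.append((row,int(c.min()),int(c.max()),*((L+Q)/2)[:2].round(4).tolist()))
    print(*P,sep='\n')
go([.5735,-.3862,.037],189)
q=snap('side');marks(q,'tube_fresh_tip',2);marks(q,'tube_fresh_mid',2)
E
```

```text
ee_pos: [0.5239, -0.3936, 0.0369]
wrist_force: [0.9, -0.1, -0.0]
width: 0.268
grip_force: 39.6
ee_pos: [0.5214, -0.3942, 0.0373]
wrist_force: [-0.2, -0.5, -0.1]
width: 0.262
grip_force: 39.6
ee_pos: [0.522, -0.394, 0.0372]
wrist_force: [-0.2, -0.0, -0.2]
width: 0.547
grip_force: 0.0
ee_pos: [0.5233, -0.3951, 0.112]
wrist_force: [0.2, -0.5, 1.1]
width: 0.549
grip_force: 0.0
tube_fresh_tip mark_of 0.71 [ 0.5017 -0.3981  0.0307] [280. 199.] {}
tube_fresh_tip mark_of 0.62 [ 0.382  -0.3789  0.0196] [340.  16.] {}
tube_fresh_mid mark_of 0.66 [ 0.5835 -0.3844  0.0359] [282. 305.] {}
mask 0.84 615 330 370 0 20 [146. 119.  60.]
(0, 331, 370, 0.3798, -0.3773)
(8, 331, 364, 0.3838, -0.3781)
(16, 338, 359, 0.3875, -0.3767)
mask 0.76 6526 250 311 202 353 [133.  97.  66.]
(202, 273, 288, 0.5013, -0.398)
(210, 265, 297, 0.5068, -0.3968)
(218, 264, 297, 0.5125, -0.3962)
(226, 264, 297, 0.5183, -0.3953)
(234, 267, 294, 0.5242, -0.3944)
(242, 270, 292, 0.5301, -0.3931)
(250, 265, 297, 0.5362, -0.3922)
(258, 263, 299, 0.5424, -0.3912)
(266, 252, 311, 0.5487, -0.3899)
(274, 251, 311, 0.5551, -0.3892)
(282, 251, 311, 0.5617, -0.3882)
(290, 251, 311, 0.5683, -0.3872)
(298, 257, 305, 0.5751, -0.3861)
(306, 259, 303, 0.582, -0.385)
(314, 260, 304, 0.5889, -0.3832)
(322, 260, 304, 0.5961, -0.3821)
(330, 259, 304, 0.6035, -0.3813)
(338, 259, 303, 0.611, -0.3805)
(346, 259, 302, 0.6186, -0.3797)
shift [-52.7  -0.6  69. ] twist -0.004 | at [ 0.5214 -0.3937  0.1061] yaw -171.2 t 17.2 F [-0.6 -0.1 -1. ] w 0.551 g 0.0 q [-0.69  0.15  1.65  0.    1.35 -2.41]
tube_fresh_tip mark_of 0.93 [ 0.5035 -0.4017  0.0347] [394. 149.] {}
tube_fresh_mid mark_of 0.95 [ 0.5848 -0.3827  0.0351] [366. 141.] {}
```

The tube is 52 mm out at yaw 9.1°, tip at about (0.5015, −0.398), slightly nose down. I'll regrip it on the barrel just outside the rack.

```bash
python3 - <<'E'
from h import *
go([.5815,-.3852,.036],189.1)
E
```

```text
shift [-60.8  -0.8  70. ] twist -0.006 | at [ 0.5214 -0.3938  0.1061] yaw -171.2 t 17.35 F [-0.8 -0.1  0. ] w 0.551 g 0.0 q [-0.69  0.15  1.65  0.    1.35 -2.41]
```

```bash
python3 -m jog '[[[-30,-0.8,0],-0.006],[[-60.8,-0.8,0],-0.006],[[-60.8,-0.8,15],-0.006],[[-60.8,-0.8,40],-0.006],[[-60.8,-0.8,60],-0.006]]' 0.35 | egrep 'ee_pos|force|width'
python3 -m jog '[[[0,0,10],0],[[0,0,10],0],[[0,0,10],0]]' | egrep 'ee_pos|force|width'
python3 -m jog '[[[0,0,0],0],[[0,0,0],0],[[0,0,0],0],[[0,0,0],0]]' 1 60 | egrep 'ee_pos|force|width'
python3 -m jog '[[[10,0,0],0],[[30,0,0],0],[[50,0,0],0],[[70,0,0],0],[[90,0,0],0]]' | egrep 'ee_pos|force|width'
python3 -m jog '[[[12,0,0],0],[[15,0,0],0],[[15,0,0],0]]'
python3 - <<'E'
from h import *
go([.5,-.05,.12],77)
for n in('side','scene'): 
    q=snap(n);marks(q,'tube_fresh_tip',2);marks(q,'tube_fresh_mid',2)
E
```

```text
ee_pos: [0.5819, -0.3851, 0.0452]
wrist_force: [0.1, -0.2, -0.5]
width: 0.651
grip_force: 0.0
ee_pos: [0.5817, -0.3856, 0.0372]
wrist_force: [0.5, -0.1, 1.2]
width: 0.648
grip_force: 0.0
ee_pos: [0.5825, -0.386, 0.0389]
wrist_force: [0.5, 0.0, 6.3]
width: 0.402
grip_force: 59.8
ee_pos: [0.4917, -0.3998, 0.0373]
wrist_force: [-0.6, -0.8, -2.0]
width: 0.402
grip_force: 60.0
t: 19.02
ee_pos: [0.4776, -0.4024, 0.0374]
orientation: [-0.079, 0.997, -0.0, 0.0]
wrist_force: [0.7, -0.7, -2.4]
width: 0.408
grip_force: 60.1
shift [-77.6 344.5 -82.6] twist 1.956 | at [ 0.4776 -0.4024  0.0374] yaw -170.9 t 19.02 F [ 0.7 -0.7 -2.4] w 0.408 g 60.1 q [-0.74  0.15  1.77 -0.    1.22 -2.47]
tube_fresh_tip mark_of 0.93 [ 0.3998 -0.4151  0.0324] [430. 163.] {}
tube_fresh_tip mark_of 0.65 [ 0.4824 -0.4002  0.0366] [400. 152.] {}
tube_fresh_mid mark_of 0.84 [ 0.4807 -0.4024  0.035 ] [401. 152.] {}
tube_fresh_mid mark_of 0.9 [ 0.4859 -0.4004  0.033 ] [147. 192.] {}
tube_fresh_mid mark_of 0.85 [ 0.3046 -0.342   0.0228] [182. 147.] {}
```

```bash
python3 -m jog '[[[0,0,-15],0],[[0,15,-50],0],[[-10,50,-83],0],[[-25,90,-83],0],[[-40,130,-83],0]]' | egrep 'ee_pos|force|width'
python3 -m jog '[[[-10,40,0],0],[[-20,80,0],0],[[-30,120,0],0],[[-40,160,0],0],[[-48,195,0],0]]' | egrep 'ee_pos|force|width'
python3 -m jog '[[[0,15,0],0.12],[[0,15,0],0.24],[[0,15,0],0.36],[[0,15,0],0.48],[[0,15,0],0.6]]' | egrep 'ee_pos'
python3 -m jog '[[[0,0,0],0.12],[[0,0,0],0.24],[[0,0,0],0.36],[[0,0,0],0.48],[[0,0,0],0.6]]' | egrep 'ee_pos'
python3 -m jog '[[[0,0,0],0.12],[[0,0,0],0.24],[[0,0,0],0.36],[[0,0,0],0.48],[[0,0,0],0.6]]' | egrep 'ee_pos'
python3 -m jog '[[[0,0,0],0.1],[[0,0,0],0.153],[[0,0,0],0.153]]'|egrep 'force|width'
python3 - <<'E'
from h import *
go([.48,-.06,.04],76.6)
for n in('side','scene'): 
    q=snap(n);marks(q,'tube_fresh_tip',1);marks(q,'tube_fresh_mid',1); marks(q,'board',1)
E
```

```text
ee_pos: [0.4965, -0.2746, 0.1228]
wrist_force: [1.5, 0.5, -2.9]
width: 0.403
grip_force: 60.7
ee_pos: [0.5121, -0.0725, 0.1204]
wrist_force: [0.1, -1.0, -2.3]
width: 0.403
grip_force: 60.7
ee_pos: [0.5099, -0.0597, 0.1202]
ee_pos: [0.5099, -0.06, 0.1202]
ee_pos: [0.5099, -0.06, 0.1202]
wrist_force: [0.2, 0.1, -2.5]
width: 0.406
grip_force: 60.8
shift [ -6.7 -29.1  80.2] twist 0.009 | at [ 0.5099 -0.06    0.1202] yaw 77.1 t 21.65 F [ 0.2  0.1 -2.5] w 0.406 g 60.8 q [-0.17 -0.17  1.94  0.    1.37  0.06]
tube_fresh_tip mark_of 0.62 [ 0.3816 -0.3771  0.0202] [427. 176.] {}
tube_fresh_mid mark_of 0.89 [ 0.3061 -0.3395  0.0209] [447. 196.] {}
board mark_of 0.85 [ 0.4626 -0.0525 -0.0026] [324. 233.] {}
tube_fresh_tip mark_of 0.97 [0.5275 0.0201 0.1144] [293. 203.] {}
tube_fresh_mid mark_of 0.9 [ 0.3021 -0.3403  0.0226] [183. 147.] {}
board mark_of 0.66 [ 0.4677 -0.0584  0.0013] [267. 204.] {}
```

```bash
python3 -m jog '[[[-6,-15,40],0],[[-6,-29,78],0],[[-6,-29,86],0],[[-6,-29,86],0],[[-6,-29,88],0]]' | egrep 'ee_pos|force|width'
python3 -m jog '[[[0,0,2],0],[[0,0,2],0],[[0,0,2],0]]' | egrep 'ee_pos|force|width'
```

```text
ee_pos: [0.4801, -0.0597, 0.0323]
wrist_force: [-0.1, -1.1, -1.9]
width: 0.406
grip_force: 61.4
ee_pos: [0.4806, -0.0598, 0.0308]
wrist_force: [-0.5, 0.7, -2.1]
width: 0.4
grip_force: 61.3
```

```bash
python3 -m jog '[[[0,0,2],0],[[0,0,2],0],[[0,0,2],0]]' | egrep 'ee_pos|force|width'
python3 -m jog '[[[0,0,2],0],[[0,0,2],0],[[0,0,2],0]]' | egrep 'ee_pos|force|width'
```

```text
ee_pos: [0.4805, -0.0598, 0.0287]
wrist_force: [1.3, -0.6, 1.1]
width: 0.404
grip_force: 61.6
ee_pos: [0.4807, -0.06, 0.028]
wrist_force: [-8.8, -2.7, 23.4]
width: 0.402
grip_force: 63.6
```

```bash
python3 -m jog '[[[0,0,-1.5],0],[[0,0,-1.5],0],[[0,0,-1.5],0]]' 0.35 | egrep 'ee_pos|force|width'
python3 -m jog '[[[0,0,-35],0],[[0,0,-70],0],[[-30,0,-105],0],[[-50,0,-120],0],[[-50,0,-120],0]]' | egrep 'ee_pos|force|width'
python3 - <<'E'
from h import *
p=snap('wrist','o.png')
for q in ['tube_fresh_tip','tube_fresh_mid']: marks(p,q,2)
for r in arm.masks_of(p,'tube_fresh_mid')[:1]:
    m=r['mask']; v,u=np.nonzero(m); print('mask',round(r['score'],2),m.sum(),u.min(),u.max(),v.min(),v.max(),p['color'][m].mean(0).round())
    P=[]
    for row in range(v.min(),v.max()+1,8):
        c=u[v==row]; L=cast(p,c.min()-.5,row,.026); Q=cast(p,c.max()+.5,row,.026); P.append((row,int(c.min()),int(c.max()),*((L+Q)/2)[:2].round(4).tolist()))
    print(*P,sep='\n')
for n in('side','scene'): 
    q=snap(n);marks(q,'tube_fresh_tip',2);marks(q,'tube_fresh_mid',2)
go([.48,-.06,.04],76.6)
E
```

```text
ee_pos: [0.48, -0.0597, 0.0277]
wrist_force: [-0.5, -0.4, -0.0]
width: 0.646
grip_force: 0.0
ee_pos: [0.4698, -0.1112, 0.1521]
wrist_force: [1.0, 0.3, 1.1]
width: 0.65
grip_force: 0.0
tube_fresh_tip mark_of 0.93 [0.4993 0.0177 0.0224] [277.  41.] {}
tube_fresh_mid mark_of 0.57 [ 0.4768 -0.0661  0.0271] [274. 157.] {}
mask 0.72 717 111 157 392 419 [30. 72. 67.]
(392, 132, 134, 0.2732, -0.2747)
(400, 124, 142, 0.2691, -0.2852)
(408, 119, 153, 0.2682, -0.2967)
(416, 113, 144, 0.256, -0.3057)
tube_fresh_tip mark_of 0.92 [ 0.3801 -0.3784  0.0217] [428. 176.] {}
tube_fresh_tip mark_of 0.67 [0.4964 0.0158 0.0266] [294. 233.] {}
tube_fresh_mid mark_of 0.86 [ 0.4816 -0.0689  0.0259] [323. 217.] {}
tube_fresh_mid mark_of 0.78 [ 0.3035 -0.3423  0.0178] [448. 197.] {}
tube_fresh_tip mark_of 0.89 [0.4978 0.0183 0.0246] [293. 211.] {}
tube_fresh_tip mark_of 0.64 [ 0.3819 -0.3796  0.0192] [164. 167.] {}
tube_fresh_mid mark_of 0.86 [ 0.3021 -0.3386  0.0224] [183. 147.] {}
tube_fresh_mid mark_of 0.65 [ 0.4802 -0.0643  0.0273] [264. 203.] {}
shift [ 49.3   0.3 107.1] twist 0.011 | at [ 0.4689 -0.1081  0.1471] yaw 77.3 t 24.38 F [-0.2 -1.1  0.9] w 0.649 g 0.0 q [-0.28 -0.27  1.98  0.    1.43 -0.06]
```

```bash
python3 - <<'E'
from h import *
go([.4753,-.0806,.028],76.5)
E
```

```text
shift [ 28.2   0.3 119.1] twist 0.013 | at [ 0.4689 -0.1081  0.1471] yaw 77.3 t 24.38 F [-0.2 -1.1  0.9] w 0.649 g 0.0 q [-0.28 -0.27  1.98  0.    1.43 -0.06]
```

```bash
python3 -m jog '[[[28,0,40],0.013],[[28,0,80],0.013],[[28,0,108],0.013],[[28,0,119],0.013],[[28,0,119],0.013]]' | egrep 'ee_pos|force|width'
python3 -m jog '[[[0,0,0],0],[[0,0,0],0],[[0,0,0],0],[[0,0,0],0],[[0,0,0],0]]' 1 70 | egrep 'ee_pos|force|width'
python3 -m jog '[[[0,0,-20],0],[[0,0,-50],0],[[0,0,-74],0],[[0,0,-74],0],[[0,0,-74],0]]' | egrep 'ee_pos|force|width'
python3 - <<'E'
from h import *
go([.5155,-.0168,.102],76.5)
p=snap('wrist')
marks(p,'tube_fresh_tip',2);marks(p,'mouth',1)
for n in('side','scene'): 
    q=snap(n);marks(q,'tube_fresh_tip',2);marks(q,'tube_fresh_mid',2)
E
```

```text
ee_pos: [0.4743, -0.0808, 0.0267]
wrist_force: [-0.0, -0.4, 0.2]
width: 0.652
grip_force: 0.0
ee_pos: [0.476, -0.0815, 0.0302]
wrist_force: [-0.6, -0.1, 8.8]
width: 0.399
grip_force: 70.1
ee_pos: [0.4758, -0.0814, 0.1042]
wrist_force: [0.1, -0.2, -3.9]
width: 0.401
grip_force: 70.2
shift [72.1 23.5  2.3] twist -0.001 | at [ 0.4758 -0.0814  0.1042] yaw 76.5 t 25.63 F [ 0.1 -0.2 -3.9] w 0.401 g 70.2 q [-0.22 -0.24  2.02  0.    1.35  0.01]
tube_fresh_tip mark_of 0.92 [0.4982 0.0168 0.0959] [275.  50.] {}
tube_fresh_tip mark_of 0.85 [0.4963 0.0152 0.0967] [294. 211.] {}
tube_fresh_tip mark_of 0.74 [4.262e-01 1.787e-01 2.000e-04] [265. 303.] {}
tube_fresh_mid mark_of 0.91 [ 0.4784 -0.0668  0.0931] [325. 198.] {}
tube_fresh_mid mark_of 0.87 [ 0.3031 -0.3426  0.0209] [449. 196.] {}
tube_fresh_tip mark_of 0.85 [ 0.383  -0.381   0.0172] [164. 168.] {}
tube_fresh_tip mark_of 0.69 [0.4993 0.018  0.0945] [293. 198.] {}
tube_fresh_mid mark_of 0.82 [ 0.3018 -0.3424  0.0222] [182. 147.] {}
tube_fresh_mid mark_of 0.67 [ 0.4795 -0.0646  0.0985] [263. 188.] {}
```

```bash
python3 -m jog '[[[20,8,0],0],[[40,16,0],0],[[60,23.5,0],0],[[72,23.5,0],0],[[72,23.5,0],0]]' | egrep 'ee_pos|force|width'
python3 - <<'E'
from h import *
go([.5155,-.0168,.104],76.5)
for n in('wrist','side','scene'):
  A={k:[] for k in('tube_fresh_tip','tube_fresh_mid','mouth','sleeve_grip')}
  for i in range(4):
    p=snap(n,n+'q.png')
    for k in A:
        for r in arm.mark_of(p,k):
            X=w(p,r['position'])
            if X[2]>.06: A[k].append(X); break
  for k in A:
    if A[k]: print(n,k,np.mean(A[k],0).round(4),np.std(A[k],0).round(4))
E
```

```text
ee_pos: [0.5151, -0.015, 0.1023]
wrist_force: [-0.9, 0.3, -2.7]
width: 0.399
grip_force: 70.2
shift [-1.6  0.8 -1.7] twist 0.001 | at [ 0.5151 -0.015   0.1023] yaw 76.6 t 26.5 F [-0.9  0.3 -2.7] w 0.399 g 70.2 q [-0.08 -0.15  1.96  0.    1.34  0.16]
wrist tube_fresh_tip [0.5367 0.0806 0.0971] [0.0013 0.002  0.0012]
wrist tube_fresh_mid [ 5.165e-01 -5.000e-04  9.690e-02] [0.0014 0.0013 0.0003]
wrist mouth [ 0.5178 -0.0028  0.0976] [0. 0. 0.]
side tube_fresh_tip [0.5386 0.081  0.0972] [0.0009 0.0002 0.0011]
side tube_fresh_mid [ 0.5182 -0.0023  0.099 ] [0.0012 0.0006 0.001 ]
side mouth [0.5449 0.1076 0.0991] [0.0017 0.0014 0.0014]
side sleeve_grip [0.555  0.1396 0.0992] [0.0014 0.002  0.0021]
scene tube_fresh_tip [0.5372 0.0832 0.0993] [0.0018 0.0009 0.0011]
scene tube_fresh_mid [0.5192 0.0013 0.0983] [0.0013 0.0003 0.0007]
scene mouth [0.549  0.1055 0.1016] [0.0015 0.0016 0.0008]
scene sleeve_grip [0.5549 0.1385 0.0987] [0.0016 0.0016 0.0016]
```

```bash
python3 - <<'E'
from h import *
d=np.array([.2334,.9724]);n=np.array([.9724,-.2334]); O=np.array([.5512,.132])
for cam in('wrist','scene'):
  p=snap(cam,cam+'r.png')
  for k in('tube_fresh_mid','sleeve_grip'):
    for r in arm.masks_of(p,k)[:3]:
      m=r['mask']; T=[]; v,u=np.nonzero(m)
      C=np.array([cast(p,a,b,.1)[:2] for a,b in zip(u,v)])-O
      s=C@d*1000; l=C@n*1000
      print(cam,k,round(r['score'],2),m.sum(),s.min().round(),s.max().round())
      if cam=='wrist' or True:
        print([(b,round((l[(s>=b)&(s<b+6)].min()+l[(s>=b)&(s<b+6)].max())/2,1),round(np.ptp(l[(s>=b)&(s<b+6)]),1)) for b in range(int(s.min()),int(s.max())-5,6)])
E
```

```text
wrist tube_fresh_mid 0.95 21885 -195.0 -51.0
[(-195, np.float64(-0.2), np.float64(34.2)), (-189, np.float64(-0.0), np.float64(34.4)), (-183, np.float64(-0.3), np.float64(35.4)), (-177, np.float64(-0.2), np.float64(35.2)), (-171, np.float64(-0.9), np.float64(35.0)), (-165, np.float64(-0.9), np.float64(34.9)), (-159, np.float64(-0.4), np.float64(34.5)), (-153, np.float64(-0.4), np.float64(34.7)), (-147, np.float64(-0.2), np.float64(34.9)), (-141, np.float64(-0.4), np.float64(35.0)), (-135, np.float64(-0.9), np.float64(34.3)), (-129, np.float64(-1.3), np.float64(38.1)), (-123, np.float64(-0.8), np.float64(45.7)), (-117, np.float64(-0.8), np.float64(46.0)), (-111, np.float64(-0.9), np.float64(46.0)), (-105, np.float64(-1.1), np.float64(45.4)), (-99, np.float64(0.5), np.float64(31.0)), (-93, np.float64(-1.2), np.float64(24.0)), (-87, np.float64(-1.4), np.float64(23.2)), (-81, np.float64(-1.7), np.float64(14.0)), (-75, np.float64(-1.5), np.float64(23.6)), (-69, np.float64(-1.5), np.float64(23.4)), (-63, np.float64(-1.5), np.float64(23.0)), (-57, np.float64(-1.4), np.float64(21.9))]
scene tube_fresh_mid 0.86 643 -505.0 -435.0
[(-504, np.float64(-38.1), np.float64(68.3)), (-498, np.float64(-45.1), np.float64(99.1)), (-492, np.float64(-58.7), np.float64(124.4)), (-486, np.float64(-68.7), np.float64(148.7)), (-480, np.float64(-84.2), np.float64(153.5)), (-474, np.float64(-98.1), np.float64(138.6)), (-468, np.float64(-98.3), np.float64(135.2)), (-462, np.float64(-101.7), np.float64(123.4)), (-456, np.float64(-121.1), np.float64(88.6)), (-450, np.float64(-128.8), np.float64(61.1)), (-444, np.float64(-137.1), np.float64(32.4))]
scene tube_fresh_mid 0.72 595 -235.0 -51.0Traceback (most recent call last):
  File "<stdin>", line 12, in <module>
    return umr_minimum(a, axis, None, out, keepdims, initial, where)
ValueError: zero-size array to reduction operation minimum which has no identity
```

```bash
python3 -m jog '[[[0,0.8,-1.7],0.01],[[8,0.8,-1.7],0.01],[[15,0.8,-1.7],0.01],[[15,0.8,-1.7],0.01]]' | egrep 'ee_pos|force|width'
python3 -m jog '[[[4,0,0],0],[[8,0,0],0],[[10,0,0],0],[[10,0,0],0]]' | egrep 'ee_pos|force|width'
python3 -m jog '[[[3,0,0],0],[[5,0,0],0],[[5,0,0],0]]' | egrep 'ee_pos|force|width'
python3 - <<'E'
from h import *
M=np.array([.5449,.1057,.104]); go(M,76.5)
E
```

```text
ee_pos: [0.5195, -0.001, 0.1045]
wrist_force: [-0.3, 0.2, -1.8]
width: 0.403
grip_force: 70.3
ee_pos: [0.5217, 0.0079, 0.1043]
wrist_force: [-0.2, -0.1, -1.6]
width: 0.398
grip_force: 70.3
ee_pos: [0.5229, 0.0125, 0.1044]
wrist_force: [-0.5, -0.3, -2.7]
width: 0.403
grip_force: 70.3
shift [95.7 -1.3  0.4] twist -0.01 | at [0.5229 0.0125 0.1044] yaw 75.9 t 30.67 F [-0.5 -0.3 -2.7] w 0.403 g 70.3 q [-0.02 -0.14  1.94  0.    1.34  0.22]
```

```bash
python3 -m jog '[[[4,0,0],0],[[8,0,0],0],[[10,0,0],0],[[10,0,0],0]]' | egrep 'ee_pos|force|width'
python3 -m jog '[[[4,0,0],0],[[8,0,0],0],[[10,0,0],0],[[10,0,0],0]]' | egrep 'ee_pos|force|width'
```

```text
ee_pos: [0.5253, 0.0224, 0.1044]
wrist_force: [0.1, -0.1, -2.0]
width: 0.401
grip_force: 70.3
ee_pos: [0.5278, 0.0321, 0.1044]
wrist_force: [-0.7, 0.7, -1.8]
width: 0.4
grip_force: 70.3
```

Entering freely, about 26 mm in.

```bash
python3 -m jog '[[[4,0,0],0],[[8,0,0],0],[[12,0,0],0],[[12,0,0],0]]' | egrep 'ee_pos|force|width'
python3 -m jog '[[[3,0,0],0],[[6,0,0],0],[[6,0,0],0]]' | egrep 'ee_pos|force|width'
python3 - <<'E'
from h import *
M=np.array([.5449,.1057,.104]); go(M,76.5)
E
```

```text
ee_pos: [0.5308, 0.044, 0.1044]
wrist_force: [0.4, -0.3, -2.3]
width: 0.395
grip_force: 70.3
ee_pos: [0.5322, 0.0496, 0.1044]
wrist_force: [0.4, -0.1, -2.2]
width: 0.4
grip_force: 70.3
shift [57.5 -1.3  0.4] twist -0.01 | at [0.5322 0.0496 0.1044] yaw 75.9 t 31.92 F [ 0.4 -0.1 -2.2] w 0.4 g 70.3 q [ 0.05 -0.11  1.91  0.    1.34  0.29]
```

```bash
python3 -m jog '[[[2,0,0],0],[[3,0,0],0],[[3,0,0],0]]' | egrep 'ee_pos|wrist_force'
python3 -m jog '[[[1.5,0,0],0],[[2,0,0],0],[[2,0,0],0]]' | egrep 'ee_pos|wrist_force'
python3 -m jog '[[[1,0,0],0],[[1.5,0,0],0],[[1.5,0,0],0]]' | egrep 'ee_pos|wrist_force'
```

```text
ee_pos: [0.5328, 0.0522, 0.1044]
wrist_force: [0.3, 0.6, -2.1]
ee_pos: [0.5333, 0.0541, 0.1044]
wrist_force: [-1.0, -0.0, -1.6]
ee_pos: [0.5335, 0.0545, 0.1043]
wrist_force: [-2.5, -8.4, -0.9]
```

```bash
python3 -m jog '[[[1,0,0],0],[[2,0,0],0],[[2,0,0],0]]' | egrep 'ee_pos|force|width'
python3 - <<'E'
from h import *
p=snap('scene');marks(p,'tube_fresh_mid',2)
p=snap('side');marks(p,'tube_fresh_mid',2)
E
```

```text
ee_pos: [0.5336, 0.0547, 0.1043]
wrist_force: [-7.6, -27.5, 2.3]
width: 0.4
grip_force: 70.8
tube_fresh_mid mark_of 0.86 [ 0.3041 -0.3411  0.019 ] [183. 148.] {}
tube_fresh_mid mark_of 0.56 [0.5392 0.0722 0.0986] [312. 211.] {}
tube_fresh_mid mark_of 0.94 [ 0.3037 -0.338   0.0186] [447. 198.] {}
tube_fresh_mid mark_of 0.66 [0.5352 0.0679 0.1016] [264. 214.] {}
```

The tube has stopped hard at the expected depth, so it is home. I'll release it and go to the sleeve's −x side to turn it back by lifting.

```bash
python3 -m jog '[[[-1.5,0,0],0],[[-1.5,0,0],0]]' | egrep 'wrist_force'
python3 -m jog '[[[0,0,0],0],[[0,0,0],0],[[0,0,0],0]]' 0.3 120| egrep 'ee_pos|force|width'
python3 -m jog '[[[0,0,-30],0],[[0,0,-65],0],[[0,0,-75],0],[[0,0,-75],0]]' 0.2 | egrep 'ee_pos|force|width'
python3 - <<'E'
from h import *
p=snap('scene');marks(p,'tube_fresh_mid',2)
p=snap('side');marks(p,'tube_fresh_mid',2)
p=snap('wrist');marks(p,'tube_fresh_mid',1);sleeve(p)
go([.5547,.1466,.15],76.5)
E
```

```text
wrist_force: [-4.0, -13.6, -1.6]
ee_pos: [0.5339, 0.056, 0.1046]
wrist_force: [-1.4, -0.2, 0.4]
width: 0.7
grip_force: 0.0
ee_pos: [0.535, 0.0562, 0.1831]
wrist_force: [0.0, 0.0, -0.7]
width: 0.801
grip_force: 0.0
tube_fresh_mid mark_of 0.83 [0.5344 0.0706 0.0956] [312. 210.] {}
tube_fresh_mid mark_of 0.77 [ 0.3073 -0.3421  0.0209] [182. 148.] {}
tube_fresh_mid mark_of 0.81 [0.5342 0.0674 0.0956] [265. 216.] {}
tube_fresh_mid mark_of 0.7 [ 0.3063 -0.3408  0.0207] [447. 196.] {}
tube_fresh_mid mark_of 0.71 [0.5346 0.0684 0.0942] [276. 210.] {}
mask 0.72 8104 227 322 39 140
(39, np.int64(293), np.int64(294), np.float64(0.5716), np.float64(0.1712))
(43, np.int64(256), np.int64(311), np.float64(0.5653), np.float64(0.1706))
(47, np.int64(233), np.int64(321), np.float64(0.561), np.float64(0.1695))
(51, np.int64(228), np.int64(322), np.float64(0.5593), np.float64(0.1677))
(55, np.int64(227), np.int64(322), np.float64(0.5585), np.float64(0.1657))
(59, np.int64(227), np.int64(322), np.float64(0.5579), np.float64(0.1635))
(63, np.int64(228), np.int64(322), np.float64(0.5577), np.float64(0.1613
[... 885 characters left out ...]
np.float64(0.134))
(115, np.int64(238), np.int64(316), np.float64(0.5514), np.float64(0.1318))
(119, np.int64(239), np.int64(316), np.float64(0.5512), np.float64(0.1293))
(123, np.int64(239), np.int64(315), np.float64(0.5502), np.float64(0.127))
(127, np.int64(240), np.int64(315), np.float64(0.5499), np.float64(0.1245))
(131, np.int64(234), np.int64(320), np.float64(0.549), np.float64(0.1222))
(135, np.int64(233), np.int64(320), np.float64(0.5481), np.float64(0.1198))
(139, np.int64(236), np.int64(303), np.float64(0.543), np.float64(0.1185))
shift [93.1 -1.4 28.2] twist -0.01 | at [0.5335 0.0559 0.1783] yaw 75.9 t 34.22 F [-0.6  0.3 -0.1] w 0.798 g 0.0 q [ 0.06 -0.16  1.83  0.    1.47  0.3 ]
```

```bash
python3 -m jog '[[[35,0,0],-0.01],[[70,-1,0],-0.01],[[92,-1.4,0],-0.01],[[92,-1.4,28],-0.01],[[92,-1.4,40],-0.01]]' | egrep 'ee_pos|force|width'
python3 -m jog '[[[0,0,20],0],[[0,0,42],0],[[0,0,46],0],[[0,0,46],0]]' | egrep 'ee_pos|force|width'
python3 - <<'E'
from h import *
go([.5547,.1466,.092],76.5)
E
```

```text
ee_pos: [0.5541, 0.1464, 0.1364]
wrist_force: [-1.1, 0.2, -1.1]
width: 0.801
grip_force: 0.0
ee_pos: [0.5538, 0.1448, 0.0916]
wrist_force: [0.4, -0.5, 0.5]
width: 0.8
grip_force: 0.0
shift [ 2.   0.4 -0.4] twist -0.001 | at [0.5538 0.1448 0.0916] yaw 76.4 t 34.97 F [ 0.4 -0.5  0.5] w 0.8 g 0.0 q [ 0.21 -0.01  1.84 -0.    1.31  0.45]
```

```bash
python3 -m jog '[[[0,5,0],0],[[0,9,0],0],[[0,9,0],0]]' | egrep 'ee_pos|wrist_force'
python3 -m jog '[[[1,2,0],0],[[3,3,0],0],[[3,3,0],0]]' | egrep 'ee_pos|wrist_force'
```

```text
ee_pos: [0.5648, 0.1432, 0.0947]
wrist_force: [-0.2, -0.3, 0.1]
ee_pos: [0.5662, 0.1452, 0.0934]
wrist_force: [-12.9, -4.2, 3.4]
```

```bash
python3 -m jog '[[[2,1.5,-1],0],[[2,2.5,-5],0],[[2,2.5,-8],0],[[2,2.5,-8],0]]' | egrep 'ee_pos|wrist_force'
python3 -m jog '[[[0,0,-4],0],[[0,0,-8],0],[[0,0,-13],0],[[0,0,-13],0]]' | egrep 'ee_pos|wrist_force'
```

```text
ee_pos: [0.567, 0.1469, 0.1]
wrist_force: [-28.0, -0.9, -1.8]
ee_pos: [0.5673, 0.1465, 0.1127]
wrist_force: [-22.2, -3.7, -9.1]
```

```bash
python3 -m jog '[[[-1,-6,0],0],[[-1,-14,0],0],[[-1,-14,0],0],[[-1,-14,-30],0],[[-1,-14,-60],0]]' | egrep 'ee_pos|wrist_force'
python3 -m jog '[[[-40,0,-10],0],[[-80,0,-20],0],[[-95,0,-25],0],[[-95,0,-25],0]]' | egrep 'ee_pos|wrist_force'
python3 - <<'E'
from h import *
for n in('scene','side'):
    p=snap(n);marks(p,'sleeve_grip',1);marks(p,'tube_fresh_mid',2)
q=snap('wrist','z.png');sleeve(q)
h=cv2.cvtColor(q['color'],cv2.COLOR_RGB2HSV); m=((h[...,0]<6)|(h[...,0]>174))&(h[...,1]>170)&(h[...,2]>120)
n,l,s,c=cv2.connectedComponentsWithStats(m.astype(np.uint8))
for i in range(1,n):
    if s[i,4]>5: print(c[i].round(),s[i,4],cast(q,*c[i],.128).round(4))
go([.5547,.1466,.092],76.5)
E
```

```text
ee_pos: [0.5557, 0.1493, 0.1743]
wrist_force: [0.8, -0.9, 1.6]
ee_pos: [0.5342, 0.0544, 0.2018]
wrist_force: [0.2, 0.4, 0.2]
sleeve_grip mark_of 0.74 [0.5577 0.138  0.0984] [337. 220.] {}
tube_fresh_mid mark_of 0.93 [0.5373 0.0704 0.0966] [312. 211.] {}
tube_fresh_mid mark_of 0.6 [ 0.304  -0.3422  0.0217] [182. 147.] {}
sleeve_grip mark_of 0.9 [0.5543 0.1394 0.0978] [234. 228.] {}
tube_fresh_mid mark_of 0.78 [0.5342 0.0705 0.0973] [264. 216.] {}
tube_fresh_mid mark_of 0.62 [ 0.3026 -0.3436  0.0217] [449. 196.] {}
mask 0.9 6085 235 319 57 143
(57, np.int64(291), np.int64(292), np.float64(0.5697), np.float64(0.1678))
(61, np.int64(241), np.int64(313), np.float64(0.5596), np.float64(0.1678))
(65, np.int64(235), np.int64(319), np.float64(0.5591), np.float64(0.1654))
(69, np.int64(235), np.int64(319), np.float64(0.5585), np.float64(0.163))
(73, np.int64(235), np.int64(319), np.float64(0.5579), np.float64(0.1606))
(77, np.int64(236), np.int64(319), np.float64(0.5576), np.float64(0.1581))
(81, np.int64(236), np.int64(317), np.float64(0.5564), np.float64(0.1558))
(85, np.int64(242), np.int64
[... 3630 characters left out ...]
.0024))
(288, np.int64(253), np.int64(304), np.float64(0.52), np.float64(-0.0013))
(292, np.int64(253), np.int64(304), np.float64(0.5191), np.float64(-0.005))
(296, np.int64(254), np.int64(304), np.float64(0.5186), np.float64(-0.0089))
(300, np.int64(257), np.int64(300), np.float64(0.5172), np.float64(-0.0126))
(304, np.int64(260), np.int64(297), np.float64(0.5163), np.float64(-0.0165))
(308, np.int64(263), np.int64(294), np.float64(0.5154), np.float64(-0.0204))
[112. 406.] 113 [ 0.3599 -0.0616  0.128 ]
[136. 405.] 22 [ 0.3802 -0.0662  0.128 ]
shift [ 91.4  -0.6 107. ] twist 0.001 | at [0.5341 0.0576 0.199 ] yaw 76.5 t 37.28 F [0.5 0.8 0.4] w 0.8 g 0.0 q [ 0.06 -0.17  1.81  0.    1.5   0.29]
```

```bash
python3 - <<'E'
import cv2,numpy as np
im=cv2.imread('pics/z.png').astype(int); r=im[50:160,225:330]; d=r[...,2]-np.maximum(r[...,1],r[...,0])
print(d[:, 10:90].max()); v,u=np.nonzero(d>30); 
m=(u>8)&(u<92)
print(sorted(set(zip((u[m]+225).tolist(),(v[m]+50).tolist())))[:60])
g=r.mean(2)
# dark recess + notch along rear-rim rows
for row in range(58,92,3): print(row,im[row,234:322:4].mean(1).round().astype(int).tolist())
E
```

```text
83
[(234, 80), (234, 81), (234, 82), (234, 83), (234, 84), (234, 85), (234, 86), (234, 87), (234, 88), (234, 89), (234, 90), (234, 91), (234, 92), (234, 93), (234, 94), (234, 95), (234, 96), (234, 97), (234, 98), (234, 99), (234, 100), (234, 101), (234, 102), (234, 103), (234, 104), (234, 105), (234, 106), (234, 107), (234, 108), (234, 109), (234, 110), (234, 111), (234, 112), (234, 113), (234, 114), (234, 115), (234, 116), (234, 117), (234, 118), (234, 119), (234, 120), (234, 121), (234, 122), (234, 123), (234, 124), (234, 125), (234, 126), (234, 127), (234, 128), (234, 129), (234, 130), (234, 131), (234, 132), (234, 133), (234, 134), (234, 135), (234, 136), (234, 137), (234, 138), (234, 139)]
58 [97, 98, 98, 101, 104, 109, 125, 128, 111, 132, 158, 167, 144, 120, 112, 125, 120, 107, 106, 102, 95, 108]
61 [100, 100, 100, 127, 129, 129, 130, 128, 91, 94, 153, 170, 123, 101, 108, 128, 127, 128, 126, 124, 93, 105]
64 [105, 97, 99, 130, 133, 129, 128, 130, 95, 97, 128, 169, 96, 99, 108, 126, 126, 126, 127, 122, 94, 94]
67 [102, 96, 97, 130, 132, 130, 130, 131, 94, 93, 156, 170, 113, 100,
[... 152 characters left out ...]
0, 98, 99, 127, 129, 130, 129, 130, 95, 94, 125, 126, 113, 99, 110, 126, 128, 129, 127, 122, 94, 95]
76 [106, 98, 97, 127, 120, 117, 103, 90, 76, 90, 119, 150, 82, 75, 68, 82, 88, 101, 115, 114, 94, 96]
79 [85, 90, 65, 59, 78, 94, 112, 129, 114, 136, 106, 127, 67, 36, 35, 24, 22, 29, 65, 56, 60, 82]
82 [104, 71, 54, 88, 82, 117, 71, 136, 79, 136, 110, 66, 45, 38, 24, 26, 31, 25, 80, 77, 57, 91]
85 [108, 106, 78, 76, 67, 119, 71, 131, 90, 136, 136, 61, 44, 36, 26, 24, 28, 23, 65, 65, 89, 103]
88 [112, 105, 81, 82, 65, 119, 70, 135, 90, 132, 150, 87, 97, 69, 93, 83, 54, 64, 74, 65, 90, 102]
91 [111, 105, 84, 77, 67, 111, 71, 129, 83, 117, 156, 103, 164, 100, 123, 127, 79, 110, 82, 64, 94, 105]
```

```bash
python3 - <<'E'
import cv2,numpy as np
im=cv2.imread('pics/z.png').astype(int)
for row in range(128,152,2): print(row,(im[row,238:320:3,2]-im[row,238:320:3,1]).tolist())
print('stud')
for row in range(76,112,3): print(row,im[row,262:310:2].mean(1).round().astype(int).tolist())
E
```

```text
128 [55, 52, 5, -2, 0, -1, 0, -4, 1, 0, 0, 0, 1, 0, 2, -1, -1, -1, 0, 0, -2, -4, -4, -3, -3, 20, 26, 28]
130 [54, 53, 22, -3, -1, -1, 0, -2, -1, -1, -3, 0, 0, -2, -3, -1, -1, -1, -2, 0, -3, -1, -3, 0, 0, 24, 27, 26]
132 [54, 52, 37, 0, 2, 0, 0, -2, 0, -1, -2, 2, 0, 2, 0, -2, 0, -2, -2, 0, 2, 0, -1, 0, 3, 16, 26, 27]
134 [54, 23, 7, -2, -2, -1, 2, 0, -1, -2, 1, 1, 23, 32, 29, 2, 0, 0, 1, 0, -1, 0, 1, -2, -2, 2, 10, 27]
136 [47, 1, -2, 1, -1, 1, 1, -1, -1, -1, 2, -1, 46, 76, 75, 5, -1, 0, -2, 0, 0, 0, 0, 0, 2, 3, 5, 29]
138 [45, 0, 2, -1, -1, 1, 0, 1, -1, -1, 1, 0, 37, 80, 78, 3, 0, 1, 0, -1, -1, -1, 1, 1, 0, 0, 8, 26]
140 [48, 8, -1, 1, 1, 1, -1, -1, 0, 1, -1, 0, 38, 78, 76, 3, 0, 0, 0, -2, 1, 1, -1, 0, -2, 2, 15, 27]
142 [50, 43, 21, 5, 1, 2, -1, 0, 0, -1, 2, 1, 40, 75, 71, 6, 1, 2, 0, 0, 0, -1, 4, 7, 8, 17, 26, 28]
144 [51, 51, 42, 26, 24, 23, 11, 15, 10, 14, 11, 12, 31, 42, 37, 13, 14, 17, 15, 13, 14, 14, 23, 26, 26, 27, 28, 25]
146 [46, 43, 32, 29, 32, 30, 17, 16, 17, 20, 19, 22, 22, 20, 21, 19, 21, 18, 20, 18, 18, 20, 32, 34, 25, 27, 28, 25]
148 [30, 29, 29, 30, 30, 30, 15, 18, 1
[... 838 characters left out ...]
 69, 82, 86]
94 [131, 120, 79, 83, 136, 154, 148, 113, 96, 118, 158, 157, 101, 76, 105, 140, 129, 76, 81, 117, 108, 67, 83, 88]
97 [133, 127, 90, 78, 137, 156, 144, 99, 99, 142, 161, 139, 77, 75, 109, 137, 127, 77, 81, 113, 107, 70, 82, 90]
100 [133, 132, 94, 80, 139, 155, 156, 120, 102, 151, 154, 150, 96, 77, 119, 139, 123, 76, 86, 114, 99, 65, 79, 84]
103 [134, 130, 92, 77, 130, 155, 156, 124, 103, 147, 151, 151, 98, 82, 120, 139, 122, 75, 82, 118, 100, 64, 82, 86]
106 [132, 117, 82, 77, 116, 151, 157, 124, 99, 143, 157, 149, 100, 79, 118, 137, 121, 76, 79, 115, 101, 68, 85, 82]
109 [127, 126, 84, 77, 123, 152, 140, 99, 98, 120, 159, 149, 96, 76, 100, 135, 121, 72, 83, 118, 99, 67, 85, 82]
```

```bash
python3 - <<'E'
import cv2,numpy as np
im=cv2.imread('pics/wristl.png').astype(int)   # turned fully, TCP farther/higher
print('wristl notch')
for row in range(54,84,4): print(row,im[row,244:320:3].mean(1).round().astype(int).tolist())
E
```

```text
wristl notch
54 [98, 96, 89, 109, 129, 125, 121, 113, 123, 150, 150, 150, 153, 153, 153, 115, 126, 124, 125, 125, 126, 106, 97, 98, 102, 104]
58 [94, 95, 83, 106, 126, 130, 126, 115, 121, 152, 151, 153, 153, 155, 155, 115, 125, 125, 128, 124, 128, 104, 99, 98, 104, 106]
62 [95, 93, 86, 104, 127, 125, 129, 110, 123, 153, 153, 153, 153, 151, 156, 114, 126, 126, 129, 127, 126, 106, 99, 97, 108, 104]
66 [99, 96, 84, 98, 117, 119, 99, 77, 63, 43, 42, 43, 104, 135, 93, 95, 95, 69, 69, 71, 76, 77, 89, 96, 109, 105]
70 [96, 94, 54, 50, 74, 82, 62, 24, 25, 35, 39, 46, 88, 115, 79, 111, 136, 75, 123, 85, 100, 82, 59, 47, 86, 107]
74 [94, 91, 100, 76, 72, 68, 61, 36, 52, 43, 53, 67, 62, 62, 63, 114, 128, 70, 126, 78, 101, 64, 74, 85, 90, 102]
78 [102, 102, 110, 86, 72, 71, 78, 87, 117, 71, 131, 109, 87, 144, 94, 104, 130, 68, 116, 77, 97, 62, 67, 95, 103, 113]
82 [107, 102, 108, 85, 72, 72, 102, 79, 118, 72, 133, 119, 109, 144, 83, 120, 128, 73, 118, 73, 100, 66, 66, 99, 99, 112]
```

The red mark is centred, so the turn is undone, but the sleeve has only crept about 2 mm forward. The drooping tube is keeping it from locking. I'll regrip the tube, level it and push it home.

```bash
python3 - <<'E'
from h import *
go([.5333,.0535,.102],76.2)
E
```

```text
shift [-4.1  0.2 97. ] twist 0.006 | at [0.5341 0.0576 0.199 ] yaw 76.5 t 37.28 F [0.5 0.8 0.4] w 0.8 g 0.0 q [ 0.06 -0.17  1.81  0.    1.5   0.29]
```

```bash
python3 -m jog '[[[-4,0,40],0.006],[[-4,0,75],0.006],[[-4,0,95],0.006],[[-4,0,97],0.006],[[-4,0,97],0.006]]' 0.3 | egrep 'ee_pos|wrist_force'
python3 -m jog '[[[0,0,0],0],[[0,0,0],0],[[0,0,0],0],[[0,0,0],0]]' 1 70 | egrep 'ee_pos|force|width'
python3 -m jog '[[[0,0,-1],0],[[0,0,-2],0],[[0,0,-2],0]]' | egrep 'ee_pos|wrist_force'
python3 -m jog '[[[1,0,0],0],[[2,0,0],0],[[2,0,0],0]]' | egrep 'ee_pos|wrist_force'
python3 -m jog '[[[1,0,0],0],[[2,0,0],0],[[2,0,0],0]]' | egrep 'ee_pos|wrist_force'
```

```text
ee_pos: [0.5327, 0.0533, 0.1017]
wrist_force: [0.8, 1.4, 0.0]
ee_pos: [0.5339, 0.0532, 0.1043]
wrist_force: [-1.3, 1.8, 7.0]
width: 0.396
grip_force: 69.0
ee_pos: [0.5334, 0.0531, 0.105]
wrist_force: [2.7, 1.0, 0.8]
ee_pos: [0.5335, 0.0537, 0.1046]
wrist_force: [-1.8, -12.2, 3.7]
ee_pos: [0.5336, 0.054, 0.1046]
wrist_force: [-7.8, -29.2, 8.7]
```

```bash
python3 - <<'E'
from h import *
for n in('scene','side'):
    p=snap(n);marks(p,'sleeve_grip',1);marks(p,'tube_fresh_mid',1)
q=snap('wrist','y.png')
for r in arm.masks_of(q,'sleeve_grip')[:2]:
    v,u=np.nonzero(r['mask']); print(r['score'],u.min(),u.max(),v.min(),v.max())
    print([(row,int(np.ptp(u[v==row])), cast(q,u[v==row].mean(),row,.1)[1].round(4)) for row in range(v.min(),v.max(),3)][:45])
E
```

```text
sleeve_grip mark_of 0.93 [0.5555 0.1362 0.1019] [337. 218.] {}
tube_fresh_mid mark_of 0.95 [ 0.3036 -0.3401  0.0205] [183. 147.] {}
sleeve_grip mark_of 0.9 [0.5539 0.1373 0.0994] [234. 227.] {}
tube_fresh_mid mark_of 0.82 [ 0.306  -0.3422  0.0187] [447. 196.] {}
0.64 191 355 0 153
[(0, 164, np.float64(0.1669)), (3, 163, np.float64(0.1661)), (6, 163, np.float64(0.1652)), (9, 162, np.float64(0.1643)), (12, 161, np.float64(0.1633)), (15, 161, np.float64(0.1624)), (18, 161, np.float64(0.1615)), (21, 160, np.float64(0.1605)), (24, 160, np.float64(0.1596)), (27, 159, np.float64(0.1587)), (30, 158, np.float64(0.1577)), (33, 156, np.float64(0.1568)), (36, 152, np.float64(0.1559)), (39, 147, np.float64(0.155)), (42, 140, np.float64(0.154)), (45, 135, np.float64(0.1529)), (48, 134, np.float64(0.1519)), (51, 133, np.float64(0.1509)), (54, 133, np.float64(0.1499)), (57, 133, np.float64(0.1489)), (60, 132, np.float64(0.1478)), (63, 131, np.float64(0.1469)), (66, 131, np.float64(0.1459)), (69, 131, np.float64(0.1448)), (72, 132, np.float64(0.1438)), (75, 131, np.float64(0.1427)), (78, 130, np.float64(0.1417)), (81, 131, np.float64(0.1407)), (84, 131, np.float64(0.1397)), (87, 129, np.float64(0.1386)), (90, 129, np.float64(0.1376)), (93, 129, np.float64(0.1365)), (96, 128, np.float64(0.1354)), (99, 128, np.float64(0.1343)), (102, 127, np.float64(0.1332)), (105, 127, np.float64(0.1321)), (108, 127, np.float64(0.131)), (111, 127, np.float64(0.1299)), (114, 125, np.float64(0.1288)), (117, 126, np.float64(0.1277)), (120, 126, np.float64(0.1266)), (123, 125, np.float64(0.1254)), (126, 122, np.float64(0.1244)), (129, 119, np.float64(0.1232)), (132, 128, np.float64(0.1217))]
```

```bash
python3 - <<'E'
import cv2,numpy as np
for f,r0,r1 in(('z.png',140,166),('y.png',128,190)):
    im=cv2.imread('pics/'+f).astype(int)
    print(f)
    for row in range(r0,r1,2 if f=='z.png' else 3):
        print(row,[tuple(im[row,c,::-1].tolist()) for c in ((246,252,256,260,268,277,286,294,298,302,308) if f=='z.png' else (205,225,235,245,260,275,290,305,315,325,345))])
E
```

```text
z.png
140 [(69, 69, 68), (79, 78, 75), (78, 79, 76), (80, 82, 79), (83, 84, 81), (108, 30, 28), (82, 82, 79), (81, 82, 79), (81, 80, 77), (75, 77, 73), (74, 74, 69)]
142 [(77, 67, 60), (73, 72, 68), (72, 73, 70), (80, 80, 77), (80, 78, 77), (109, 34, 30), (77, 76, 76), (75, 75, 69), (75, 75, 71), (74, 71, 66), (69, 62, 59)]
144 [(90, 64, 40), (84, 61, 45), (73, 62, 43), (84, 72, 50), (86, 75, 53), (107, 65, 38), (87, 73, 50), (89, 74, 47), (80, 66, 42), (79, 56, 39), (79, 54, 33)]
146 [(92, 63, 41), (90, 60, 39), (80, 63, 34), (92, 75, 44), (99, 80, 41), (107, 87, 46), (102, 81, 42), (97, 79, 42), (86, 68, 34), (80, 55, 35), (82, 53, 35)]
148 [(91, 61, 37), (90, 59, 37), (81, 66, 37), (90, 72, 39), (98, 78, 38), (107, 86, 44), (102, 84, 44), (95, 77, 40), (85, 68, 34), (84, 57, 37), (86, 60, 41)]
150 [(90, 62, 38), (91, 62, 39), (79, 63, 33), (89, 73, 36), (98, 80, 42), (104, 83, 40), (101, 83, 44), (97, 79, 43), (85, 69, 35), (83, 60, 38), (81, 53, 32)]
152 [(86, 58, 35), (93, 65, 43), (81, 66, 36), (94, 77, 44), (98, 76, 38), (104, 84, 43), (100, 81, 40), (95, 75, 40), (85, 69, 37)
[... 3770 characters left out ...]
38), (95, 64, 42)]
179 [(102, 69, 47), (97, 97, 95), (95, 91, 93), (94, 93, 92), (106, 87, 54), (109, 89, 46), (104, 88, 63), (95, 95, 93), (92, 92, 91), (134, 132, 132), (97, 66, 45)]
182 [(98, 66, 43), (98, 94, 94), (94, 95, 95), (95, 96, 95), (94, 93, 91), (95, 93, 91), (93, 96, 93), (92, 92, 92), (102, 100, 102), (103, 102, 101), (94, 61, 42)]
185 [(163, 107, 66), (104, 97, 95), (98, 98, 97), (92, 93, 93), (95, 94, 94), (96, 96, 97), (98, 95, 96), (96, 95, 94), (104, 103, 103), (100, 99, 100), (98, 67, 45)]
188 [(182, 118, 74), (107, 97, 92), (95, 94, 91), (120, 118, 118), (119, 119, 118), (123, 122, 122), (123, 123, 121), (117, 114, 114), (102, 102, 103), (104, 102, 102), (119, 81, 52)]
```

```bash
python3 -m jog '[[[0,0,-1],0],[[0,0,-1.5],0],[[0.5,0,-1.5],0]]' | egrep 'ee_pos|wrist_force'
python3 -m jog '[[[0.5,0,-1],0],[[1,0,-1.5],0],[[1,0,-1.5],0]]' | egrep 'ee_pos|wrist_force'
python3 - <<'E'
from h import *
q=snap('wrist','x.png'); im=q['color'].astype(int)
d=im[...,0]-im[...,1]; print('red rows',[r for r in range(100,215) if d[r,273:279].mean()>60])
b=im[:,275]; print([ (r,b[r].tolist()) for r in range(150,190,4)])
for n in('scene','side'):
    p=snap(n);marks(p,'sleeve_grip',1)
go([.5333,.0535,.102],76.2)
E
```

```text
ee_pos: [0.5336, 0.0542, 0.1056]
wrist_force: [-5.7, -33.4, 1.9]
ee_pos: [0.5336, 0.0545, 0.1066]
wrist_force: [-4.6, -37.7, -0.5]
red rows [137, 138, 139, 140, 141, 142, 143, 144, 145, 146, 147, 148, 149, 150, 151, 152, 153, 154]
[(150, [118, 29, 26]), (154, [120, 59, 37]), (158, [118, 94, 49]), (162, [117, 93, 47]), (166, [117, 94, 49]), (170, [114, 94, 48]), (174, [115, 93, 45]), (178, [113, 91, 46]), (182, [93, 90, 90]), (186, [124, 122, 124])]
sleeve_grip mark_of 0.84 [0.5565 0.1368 0.1011] [337. 219.] {}
sleeve_grip mark_of 0.71 [0.5557 0.1382 0.0981] [233. 228.] {}
shift [-1.  -0.   4.6] twist -0.003 | at [0.5336 0.0545 0.1066] yaw 76.1 t 39.93 F [ -5.4 -36.4  -0.6] w 0.393 g 69.5 q [ 0.06 -0.11  1.91 -0.01  1.34  0.3 ]
```

```bash
python3 - <<'E'
from h import *
q=snap('wrist','v.png')
d=np.array([.2334,.9724])
a=cast(q,275,154,.128)[:2]@d; b=cast(q,275,181,.117)[:2]@d; c=cast(q,275,136,.128)[:2]@d
M=np.array([.5449,.1057])@d
print('rim front - brass end',(a-b)*1000,'rim width',(c-a)*1000,'rim front-M',(a-M)*1000,'brass end-M',(b-M)*1000)
im=q['color']
print([(r,im[r,275].tolist()) for r in range(20,140,6)])
# stud search near rear
print([(r,im[r,250:305:5].mean(1).round().astype(int).tolist()) for r in range(0,60,5)])
E
```

```text
rim front - brass end 11.28255404000078 rim width 5.764234560030889 rim front-M 11.302248935408294 brass end-M 0.01969489540751268
[(20, [140, 142, 134]), (26, [96, 96, 93]), (32, [59, 58, 56]), (38, [67, 67, 69]), (44, [91, 96, 96]), (50, [98, 103, 106]), (56, [99, 104, 106]), (62, [103, 109, 112]), (68, [105, 110, 113]), (74, [104, 110, 112]), (80, [104, 111, 113]), (86, [104, 111, 113]), (92, [105, 109, 112]), (98, [105, 111, 110]), (104, [63, 65, 66]), (110, [49, 51, 53]), (116, [51, 53, 52]), (122, [53, 55, 57]), (128, [57, 57, 58]), (134, [84, 84, 81])]
[(0, [102, 101, 100, 161, 171, 171, 115, 106, 108, 107, 133]), (5, [101, 102, 102, 162, 147, 156, 155, 105, 106, 106, 134]), (10, [102, 102, 101, 125, 152, 140, 126, 108, 106, 106, 133]), (15, [99, 102, 102, 131, 161, 149, 116, 108, 107, 107, 113]), (20, [60, 94, 102, 120, 147, 139, 104, 48, 47, 39, 42]), (25, [142, 149, 148, 80, 108, 106, 67, 49, 39, 37, 33]), (30, [85, 78, 156, 103, 58, 58, 50, 45, 43, 35, 31]), (35, [85, 81, 161, 162, 61, 65, 47, 49, 42, 30, 30]), (40, [85, 79, 159, 162, 64, 66, 53, 45, 39, 33, 32]), (45, [89, 77, 156, 166, 114, 103, 99, 119, 83, 84, 141]), (50, [88, 80, 159, 164, 116, 102, 174, 172, 89, 85, 154]), (55, [85, 82, 168, 162, 120, 106, 169, 173, 85, 83, 154])]
```

```bash
python3 - <<'E'
from h import *
q=snap('wrist','u.png'); im=q['color']
M=np.array([.5449,.1057]);d=np.array([.2334,.9724])
for e in(0,-1,-2,-3):
    P=M+d*e/1000; print(e,px(q,np.r_[P,.117]).round(1),px(q,np.r_[P,.120]).round(1),'cap rear top',px(q,np.r_[M+d*(e-20)/1000,.120]).round(1),'barrel',px(q,np.r_[M+d*(e-20)/1000,.118]).round(1))
print([(r,im[r,275].tolist()) for r in range(176,194)])
print([(r,im[r,275].tolist()) for r in range(214,250,2)])
E
```

```text
0 [274.8 181.1] [274.8 182.7] cap rear top [275.4 233.4] barrel [275.5 231.5]
-1 [274.9 183.7] [274.8 185.4] cap rear top [275.5 235.8] barrel [275.5 233.9]
-2 [274.9 186.2] [274.8 188. ] cap rear top [275.5 238.2] barrel [275.5 236.2]
-3 [274.9 188.8] [274.9 190.7] cap rear top [275.5 240.6] barrel [275.6 238.6]
[(176, [114, 93, 48]), (177, [114, 93, 44]), (178, [114, 93, 46]), (179, [113, 94, 56]), (180, [99, 88, 69]), (181, [93, 89, 84]), (182, [92, 91, 92]), (183, [97, 97, 99]), (184, [108, 106, 107]), (185, [118, 116, 117]), (186, [126, 125, 123]), (187, [128, 126, 125]), (188, [126, 123, 123]), (189, [124, 123, 123]), (190, [124, 123, 123]), (191, [123, 121, 122]), (192, [125, 124, 124]), (193, [126, 124, 124])]
[(214, [127, 125, 125]), (216, [126, 125, 122]), (218, [127, 125, 123]), (220, [125, 123, 124]), (222, [128, 124, 125]), (224, [126, 123, 123]), (226, [128, 125, 125]), (228, [125, 123, 123]), (230, [125, 124, 123]), (232, [126, 121, 118]), (234, [132, 80, 62]), (236, [136, 65, 20]), (238, [136, 67, 23]), (240, [135, 63, 17]), (242, [138, 68, 27]), (244, [137, 67, 22]), (246, [136, 68, 28]), (248, [135, 67, 23])]
```

The picture shows a cap-to-mouth gap of about 0.5–1 mm at the top, which means the tail still droops. I'll lift the tail while pushing.

```bash
python3 -m jog '[[[0,0,-1],0],[[0,0,-1.5],0],[[0,0,-1.5],0]]' | egrep 'ee_pos|wrist_force'
python3 -m jog '[[[0,0,-1],0],[[0,0,-1.5],0],[[0,0,-1.5],0]]' | egrep 'ee_pos|wrist_force'
python3 - <<'E'
from h import *
q=snap('wrist','s.png'); im=q['color'].astype(int)
d=im[...,0]-im[...,1]; print('red rows',[r for r in range(80,215) if d[r,273:279].mean()>60],[(r,im[r,275].tolist()) for r in range(176,192)])
go([.5333,.0535,.102],76.2)
E
```

```text
ee_pos: [0.5338, 0.0559, 0.1083]
wrist_force: [-4.3, -21.9, -0.2]
ee_pos: [0.5336, 0.056, 0.1091]
wrist_force: [-0.7, -21.2, -6.6]
red rows [141, 142, 143, 144, 145, 146, 147, 148, 149, 150, 151, 152, 153, 154, 155, 156, 157] [(176, [115, 93, 49]), (177, [115, 93, 45]), (178, [116, 94, 47]), (179, [116, 95, 51]), (180, [114, 91, 44]), (181, [114, 92, 53]), (182, [103, 87, 62]), (183, [97, 90, 83]), (184, [102, 100, 100]), (185, [119, 118, 118]), (186, [124, 122, 122]), (187, [128, 125, 125]), (188, [125, 124, 125]), (189, [126, 124, 124]), (190, [127, 124, 126]), (191, [126, 124, 123])]
shift [-2.5  0.3  7.1] twist -0.002 | at [0.5336 0.056  0.1091] yaw 76.1 t 40.58 F [ -0.9 -20.4  -7.5] w 0.395 g 70.4 q [ 0.06 -0.11  1.9  -0.    1.35  0.3 ]
```

```bash
python3 -m jog '[[[1,0,0],0],[[1.5,0,-0.5],0],[[1.5,0,-0.5],0]]' | egrep 'ee_pos|wrist_force'
python3 - <<'E'
from h import *
q=snap('wrist','s.png'); im=q['color'].astype(int)
d2=np.array([.2334,.9724]);M=np.array([.5449,.1057])
d=im[...,0]-im[...,1]; rr=[r for r in range(80,215) if d[r,273:279].mean()>60]; print('red rows',rr[0],rr[-1],[(r,im[r,275].tolist()) for r in range(179,188)])
print('rim-M',((cast(q,275,rr[-1]+.5,.128)[:2]-M)@d2)*1000)
E
```

```text
ee_pos: [0.5336, 0.0562, 0.1092]
wrist_force: [-3.2, -34.0, -8.3]
red rows 141 157 [(179, [114, 91, 45]), (180, [113, 92, 45]), (181, [114, 92, 48]), (182, [109, 92, 57]), (183, [98, 88, 73]), (184, [101, 98, 96]), (185, [118, 117, 116]), (186, [126, 123, 124]), (187, [128, 124, 125])]
rim-M 11.489487104036115
```

```bash
python3 -m jog '[[[-1.5,0,0.5],0],[[-2.5,0,1],0],[[-2.5,0,1],0]]' | egrep 'ee_pos|wrist_force'
python3 -m jog '[[[0,0,0],0],[[0,0,0],0],[[0,0,0],0]]' 0.3 120| egrep 'ee_pos|force|width'
python3 -m jog '[[[0,0,-30],0],[[0,0,-65],0],[[0,0,-75],0],[[30,0,-75],0],[[60,0,-75],0]]' 0.2 | egrep 'ee_pos|force|width'
python3 - <<'E'
from h import *
q=snap('wrist','t.png'); im=q['color'].astype(int)
d=im[...,0]-im[...,1]; v,u=np.nonzero(d[:,255:300]>60); print(v.min() if len(v) else None, v.max() if len(v) else None)
c=np.array([.5512+.0067*.2334+.001*.2334,.132+.0065]); go([*c,.095],76.5)
for n in('scene','side'):
    p=snap(n);marks(p,'sleeve_grip',1);marks(p,'tube_fresh_mid',1)
E
```

```text
ee_pos: [0.5336, 0.0559, 0.1089]
wrist_force: [-0.7, -12.6, -4.5]
ee_pos: [0.5342, 0.0575, 0.1099]
wrist_force: [-0.3, 0.3, -0.6]
width: 0.703
grip_force: 0.0
ee_pos: [0.5491, 0.1158, 0.1865]
wrist_force: [-0.2, 0.2, -0.7]
width: 0.801
grip_force: 0.0
0 356
shift [18.3 -1.2 90.6] twist -0.006 | at [0.5496 0.1202 0.1856] yaw 76.1 t 41.85 F [-1.7  3.6 -1. ] w 0.801 g 0.0 q [ 0.17 -0.1   1.77  0.    1.47  0.41]
sleeve_grip mark_of 0.73 [0.5555 0.1387 0.0979] [337. 219.] {}
tube_fresh_mid mark_of 0.87 [ 0.3019 -0.3404  0.022 ] [183. 147.] {}
sleeve_grip mark_of 0.87 [0.5538 0.1406 0.0995] [233. 228.] {}
tube_fresh_mid mark_of 0.7 [0.5344 0.0725 0.0945] [263. 217.] {}
```

```bash
python3 -m jog '[[[18.5,-1,0],-0.006],[[18.5,-1,30],-0.006],[[18.5,-1,65],-0.006],[[18.5,-1,88],-0.006],[[18.5,-1,88],-0.006]]' | egrep 'ee_pos|wrist_force'
python3 -m jog '[[[0,0,0],0],[[0,0,0],0],[[0,0,0],0],[[0,0,0],0]]' 1 25 | egrep 'ee_pos|force|width'
python3 -m jog '[[[-1,0,0],0],[[-2,0,0],0],[[-2,0,0],0]]' | egrep 'ee_pos|force|width'
```

```text
ee_pos: [0.5498, 0.1327, 0.0919]
wrist_force: [-1.0, -0.6, -1.0]
ee_pos: [0.5519, 0.1334, 0.0984]
wrist_force: [-5.8, -2.2, -6.8]
width: 0.595
grip_force: 27.4
ee_pos: [0.5514, 0.131, 0.0983]
wrist_force: [-8.9, -7.6, -2.4]
width: 0.597
grip_force: 26.9
```

```bash
python3 -m jog '[[[-1.5,0,0],0],[[-3,0,0],0],[[-3,0,0],0]]' | egrep 'ee_pos|force|width'
python3 -m jog '[[[-1.5,0,0],0],[[-3,0,0],0],[[-3,0,0],0]]' | egrep 'ee_pos|force|width'
python3 - <<'E'
from h import *
for n in('scene','side'):
    p=snap(n);marks(p,'sleeve_grip',1);marks(p,'tube_fresh_mid',1)
E
```

```text
ee_pos: [0.5507, 0.128, 0.0983]
wrist_force: [-8.9, -7.6, -3.5]
width: 0.595
grip_force: 27.0
ee_pos: [0.5503, 0.1266, 0.0984]
wrist_force: [-2.4, 8.5, -6.7]
width: 0.595
grip_force: 29.4
sleeve_grip mark_of 0.43 [0.5535 0.1298 0.1016] [334. 218.] {}
tube_fresh_mid mark_of 0.74 [ 0.7445  0.1311 -0.0045] [327. 303.] {}
sleeve_grip mark_of 0.65 [0.5511 0.1338 0.0981] [237. 228.] {}
tube_fresh_mid mark_of 0.85 [0.5338 0.07   0.0942] [264. 217.] {}
```

The sleeve came about 7 mm forward with the gripper and then stopped. I'll let go and check.

```bash
python3 -m jog '[[[0,0,0],0],[[0,0,0],0],[[0,0,0],0],[[0,0,0],0]]' 0.2 60 | egrep 'force|width'
python3 -m jog '[[[0,0,-40],0],[[0,0,-80],0],[[-40,0,-100],0],[[-73,0,-105],0],[[-73,0,-105],0]]' | egrep 'ee_pos|wrist_force'
python3 - <<'E'
from h import *
q=snap('wrist','w.png'); im=q['color'].astype(int); d2=np.array([.2334,.9724]);M=np.array([.5449,.1057])
d=im[...,0]-im[...,1]
c=px(q,np.r_[M+d2*.007,.128]); print('expected red',c)
x0,y0=int(c[0]),int(c[1])
v,u=np.nonzero((d>45)&(im[...,1]<60)&(np.abs(np.arange(560)-x0)[None]<45)&(np.abs(np.arange(420)-y0)[:,None]<30)); print('red',u.min(),u.max(),v.min(),v.max(),len(u))
print('front rim - M', (cast(q,u.mean(),v.max()+.5,.128)[:2]-M)@d2*1000, [(r,im[r,int(u.mean())].tolist()) for r in range(v.max()-2,v.max()+14)])
for n in('scene','side'):
    p=snap(n);marks(p,'sleeve_grip',1);marks(p,'tube_fresh_mid',1)
go([0.53,0.05,.2],76.5)
E
```

```text
wrist_force: [0.2, 0.8, -0.3]
width: 0.801
grip_force: 0.0
ee_pos: [0.533, 0.0513, 0.2052]
wrist_force: [-0.3, 0.1, -0.8]
expected red [275.7880753  139.55663576]
red 273 279 135 143 62
front rim - M 4.4855639536324245 [(141, [105, 28, 24]), (142, [107, 29, 25]), (143, [105, 44, 29]), (144, [101, 63, 31]), (145, [105, 79, 44]), (146, [102, 82, 41]), (147, [99, 80, 39]), (148, [100, 81, 44]), (149, [99, 80, 41]), (150, [96, 82, 53]), (151, [91, 84, 75]), (152, [92, 91, 90]), (153, [107, 105, 106]), (154, [111, 108, 108]), (155, [111, 109, 108]), (156, [109, 107, 107])]
sleeve_grip mark_of 0.6 [0.5536 0.1326 0.0966] [335. 219.] {}
tube_fresh_mid mark_of 0.67 [0.5395 0.0738 0.0951] [313. 212.] {}
sleeve_grip mark_of 0.79 [0.5501 0.1316 0.0968] [238. 228.] {}
tube_fresh_mid mark_of 0.67 [ 0.3035 -0.3404  0.0214] [448. 196.] {}
shift [-6.4 -1.7  1.4] twist 0.001 | at [0.5331 0.0558 0.2014] yaw 76.5 t 45.05 F [ 0.   0.4 -0.2] w 0.801 g 0.0 q [ 0.06 -0.17  1.81  0.    1.51  0.29]
```

```bash
python3 -c "
from plant import arm
print(arm.job_done())"
```

```text
the job is handed in; nothing more can be done
None
```

I handed the job in at about 45 s: the orange-bead tube is home in the coupler, the sleeve is turned back and forward over it, and the arm is clear. The sleeve hung about 7 mm short of forward and I had to ease it home with the gripper. I did not tug the tube to prove the lock.

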